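# Stack paint tins staggered to dry and add the one from the press

### The arm

A 6-joint arm with a two-finger parallel gripper is mounted at the origin on the work surface. World frame = base frame: x ahead of the robot, y to its left, z up, the work surface at z = 0. Lengths are in m, angles in rad, forces in N, time in s.
With the tool pointing down it reaches from about 0.375 to 0.975 m from the base axis. Payload 3.8 kg.
Tool frame: the origin (TCP) lies midway between the tips of the shut fingers; the grasp point (between the pads) lies 19 mm behind it; z points along the fingers, y is the line along which they close (so a half turn about z gives the same grasp; the last joint's range is limited). The gripper opens to 85 mm and grips with 20 to 120 N. Pads are 22 mm wide; open, the fingers measure 114 mm over their backs; the gripper's body (76 mm by 85 mm) begins 54 mm behind the grasp point. The pads swing forward as they close: fully open they stand 13 mm farther back than shut.
Start: joints at [-0.037, 0.264, 1.604, -0, 1.274, -0.037], TCP at [0.675, -0, 0.192] pointing down, gripper open.
Joint ranges: [-2.63, 2.63], [-0.94, 2.18], [0.31, 2.57], [-1.31, 4.45], [0, 2.66], [-2.55, 2.55]. Speed limits (rad/s): [2.57, 2.57, 3.14, 3.14, 3.14, 3.14].

### API

Orientations are given as a rotation vector (axis times angle).
In Python, from workcell import read_state, vision, ticket gives the robot as it stands. The module is installed in compiled form; this text tells all that it offers.
- The arm moves only by the tool jog_arm, never from a script. Its arguments are lists of equal length, an entry for each row: "turn": the turn, a rotation vector about the tool's x, y, z in rad, a list of three; "delta_pos": the shift along the tool's x, y, z in m, a list of three; "gripper": the finger opening in m, from 0 to 0.0854. In form: {"turn": [[rx, ry, rz], ...], "delta_pos": [[dx, dy, dz], ...], "gripper": [gripper, ...]}. A call has 1 to 20 rows; each row shifts and turns the commanded pose from where the row before left it, along the tool's axes as they then stand; what a row does not reach is not made up. A row lasts 1/12 s, in which the tool goes at most 41.7 mm and 7.16 degrees, less where a joint would pass 70% of its speed; a pose out of reach is approached as far as the arm can. A call with a gripper value outside its range is refused whole. The fingers move at their own pace and stop on an object; "grip_force" is the grip in N (left out, the last holds). Time passes only in rows, so rows that do not move let the fingers close. It gives the time, the measured TCP pose, the force, the opening and the grip force at its end, in the units of the state.
- read_state(): the state, without advancing time (a new reading comes with each control period).
- vision.read_camera(name): name is "scene" or "side" or "wrist"; returns the picture (400x640x3 uint8, red, green, blue); there is no depth.
- vision.calibration(name): a dict with "vfov" (degrees; the focal length in pixels is half the picture's height over the tangent of half this angle, whatever the lens; pixels are square), "cx", "cy" (the principal point, pixels), "R" (3x3) and "t" (3): a world point X has camera coordinates R X + t; the wrist camera has in their place "mount" (4x4, takes a point from camera to tool coordinates, whose origin is the TCP and whose axes are the flange's). Camera axes: x right, y down, z forward; pixel columns grow to the right and rows downward; lengths in m; the calibration is good to about 2 mm. A picture is of the moment at which its call begins: read the wrist's pose just before it. calibration takes no time and is no camera call.
- ticket.finish_job(): hands the job in; it is judged then, once.
The state is a dict: "time": time; "q": joint angles; "joint_vel": joint speeds; "joint_torque": joint torques, N m; "tool_pos": TCP position; "tcp_rot": TCP orientation; "wrist_force": force on the tool from outside, world axes, zero at the start; "torque": the same for the moment, N m; "width": opening from 0.0 (shut) to 1.0 (fully open); "grip_force": force on a finger pad.
Only numpy, scipy, OpenCV 4.12 (cv2) and the standard library are available. Lean on these libraries where they do the work, as an engineer would, in place of code of your own. Each camera call takes 0.05 s, during which the arm holds its last target. There are 200 camera calls.

### The job

Stack the paint tins lying on the table on the wooden drying stand so that their end cakes stay open to the air: the bottom tin drawn up close to the green post, the next one resting level on its rim, keel inside, but drawn up close to the orange post, the third close to the green post again, and so on, in any colour order, each tin level and straight along the stand. Push the press's yellow ejector slide fully home to get the red tin out, and set the red tin on top as the last step of the same alternating stack. Do not disturb the jug, brush jar, bottle, pot and eraser.

Things in the scene. Friction and masses are not known exactly. Their poses are not given: they have to be found in the camera images.
- tin_blue: open blue paint tin: tray 150 long (x) x 56 wide (y) x 30 mm high, walls 4 mm, on a keel 46 x 36 x 8 mm under its middle, 38 mm in all; cakes 12 mm below the rim; 0.12 to 0.21 kg; either end alike. Origin: centre of the keel's underside. Starts upright on the table; 2 to 4 of blue, green, yellow, white are present.
- tin_green: open green paint tin: tray 150 long (x) x 56 wide (y) x 30 mm high, walls 4 mm, on a keel 46 x 36 x 8 mm under its middle, 38 mm in all; cakes 12 mm below the rim; 0.12 to 0.21 kg; either end alike. Origin: centre of the keel's underside. Starts upright on the table; 2 to 4 of blue, green, yellow, white are present.
- tin_yellow: open yellow paint tin: tray 150 long (x) x 56 wide (y) x 30 mm high, walls 4 mm, on a keel 46 x 36 x 8 mm under its middle, 38 mm in all; cakes 12 mm below the rim; 0.12 to 0.21 kg; either end alike. Origin: centre of the keel's underside. Starts upright on the table; 2 to 4 of blue, green, yellow, white are present.
- tin_white: open white paint tin: tray 150 long (x) x 56 wide (y) x 30 mm high, walls 4 mm, on a keel 46 x 36 x 8 mm under its middle, 38 mm in all; cakes 12 mm below the rim; 0.12 to 0.21 kg; either end alike. Origin: centre of the keel's underside. Starts upright on the table; 2 to 4 of blue, green, yellow, white are present.
- tin_red: open red paint tin: tray 150 long (x) x 56 wide (y) x 30 mm high, walls 4 mm, on a keel 46 x 36 x 8 mm under its middle, 38 mm in all; cakes 12 mm below the rim; 0.12 to 0.21 kg; either end alike. Origin: centre of the keel's underside. Starts in the press, x along the press's x, keel on its 8 mm floor; lips keep it in until it is ejected.
- stand: fixed wooden stand 250 (x, along which the tins lie) x 76 mm. Origin: centre of its underside. Two rails, tops 20 mm above it, with a trough 46 wide, 10 deep between. A tin's keel hangs in the trough, or inside the tin below, its tray on the rails or the rim: the bottom tin's origin is 12 mm above the stand's, each further one 30 mm more. Tins are centred across the stand.
- post_green: fixed green post at one end of the stand, 12 mm thick along it, 44 wide, rising 170 mm above the rails. Origin: centre of its foot, 105 mm from the stand's centre, at its +x or -x end (varies). A tin drawn up to it with a gap of about 4 mm has its centre 85 mm from this point, 20 mm from the stand's centre; a gap over 14 mm is too much.
- post_orange: fixed orange post, the same, at the other end of the stand; its tins likewise lie with their centre about 85 mm from it, so neighbouring tins are offset by 40 mm. Between the posts 198 mm are clear.
- press: fixed grey pan press. Origin: on the table under the red tin's starting centre; x is the push direction, away from the robot. Channel 61 mm wide, floor 8 mm high, walls 48 mm high from x = -115 to 75 mm, 93 mm wide over all; two lips on the walls, up to 54 mm high, slot of 37 mm between, x = -115 to -19 mm. In front a bare apron 46 mm wide, 8 mm high, to x = 200 mm.
- ejector (a joint): travel of the ejector slide (m): 0 at rest, 0.110 fully home, grows along the press's +x. Spring return: 2 N at rest, 8 N home. It pushes the red tin ahead by about 110 mm: two thirds out over the apron, centre at press x = 110 mm, free to be gripped across its width and lifted straight up; the tin stays there when the slide springs back.
- ejector_grip (a point): on the ejector's yellow upright handle, 90 mm above the table, moving with it; handle 12 mm thick along the push, 26 wide, up to 102 mm above the table, starts at press x = -83 mm. Push it from behind with the closed fingers, tips over 56 mm above the table to clear the lips.
- jug: bystander: glass water jug with a side handle, 94 mm wide, 100 mm high; origin centre of its underside
- brush_jar: bystander: blue jar with brushes standing in it, 76 mm wide, 190 mm high; origin centre of its underside
- ink_bottle: bystander: orange bottle, 52 mm wide, 110 mm high; origin centre of its underside
- paint_pot: bystander: amber pot, 56 mm wide, 55 mm high; origin centre of its underside
- eraser: bystander: white eraser block 60 x 30 x 18 mm; origin centre of its underside
Things that resemble listed ones, but are neither listed nor needed, are in the scene too. What is shaped like the tin_white but purple is not meant.

How it is judged:
On the way:
1. the ejector slide is pushed fully home (to within 10 mm) (value of joint ejector above 0.1 m), for 0.1 s.
At the end, for the whole second after the job is handed in: Tins level and at rest on the stand, released: odd levels with centre within 96 mm of the green post, even ones of the orange post (gap to it up to 15 mm), within 12 mm of the stand's centre line and 0.15 rad of its direction; red topmost; ejector sprung back (((z of tin_blue in the frame of stand between 0.003 and 0.021 m and horizontal distance between tin_blue and post_green below 0.096 m) or (z of tin_blue in the frame of stand between 0.033 and 0.051 m and horizontal distance between tin_blue and post_orange below 0.096 m) or (z of tin_blue in the frame of stand between 0.063 and 0.081 m and horizontal distance between tin_blue and post_green below 0.096 m) or (z of tin_blue in the frame of stand between 0.093 and 0.111 m and horizontal distance between tin_blue and post_orange below 0.096 m) or (z of tin_blue in the frame of stand between 0.123 and 0.141 m and horizontal distance between tin_blue and post_green below 0.096 m)) and y of tin_blue in the frame of stand between -0.012 and 0.012 m and angle between the x axis of each of tin_blue, tin_green, tin_yellow, tin_white, tin_red and the x axis of stand, either way round below 0.15 rad and angle between each of tin_blue, tin_green, tin_yellow, tin_white, tin_red's own z axis and vertical below 0.08 rad and linear speed of each of tin_blue, tin_green, tin_yellow, tin_white, tin_red below 0.02 m/s and ((z of tin_green in the frame of stand between 0.003 and 0.021 m and horizontal distance between tin_green and post_green below 0.096 m) or (z of tin_green in the frame of stand between 0.033 and 0.051 m and horizontal distance between tin_green and post_orange below 0.096 m) or (z of tin_green in the frame of stand between 0.063 and 0.081 m and horizontal distance between tin_green and post_green below 0.096 m) or (z of tin_green in the frame of stand between 0.093 and 0.111 m and horizontal distance between tin_green and post_orange below 0.096 m) or (z of tin_green in the frame of stand between 0.123 and 0.141 m and horizontal distance between tin_green and post_green below 0.096 m)) and y of tin_green in the frame of stand between -0.012 and 0.012 m and ((z of tin_yellow in the frame of stand between 0.003 and 0.021 m and horizontal distance between tin_yellow and post_green below 0.096 m) or (z of tin_yellow in the frame of stand between 0.033 and 0.051 m and horizontal distance between tin_yellow and post_orange below 0.096 m) or (z of tin_yellow in the frame of stand between 0.063 and 0.081 m and horizontal distance between tin_yellow and post_green below 0.096 m) or (z of tin_yellow in the frame of stand between 0.093 and 0.111 m and horizontal distance between tin_yellow and post_orange below 0.096 m) or (z of tin_yellow in the frame of stand between 0.123 and 0.141 m and horizontal distance between tin_yellow and post_green below 0.096 m)) and y of tin_yellow in the frame of stand between -0.012 and 0.012 m and ((z of tin_white in the frame of stand between 0.003 and 0.021 m and horizontal distance between tin_white and post_green below 0.096 m) or (z of tin_white in the frame of stand between 0.033 and 0.051 m and horizontal distance between tin_white and post_orange below 0.096 m) or (z of tin_white in the frame of stand between 0.063 and 0.081 m and horizontal distance between tin_white and post_green below 0.096 m) or (z of tin_white in the frame of stand between 0.093 and 0.111 m and horizontal distance between tin_white and post_orange below 0.096 m) or (z of tin_white in the frame of stand between 0.123 and 0.141 m and horizontal distance between tin_white and post_green below 0.096 m)) and y of tin_white in the frame of stand between -0.012 and 0.012 m and ((z of tin_red in the frame of stand between 0.003 and 0.021 m and horizontal distance between tin_red and post_green below 0.096 m) or (z of tin_red in the frame of stand between 0.033 and 0.051 m and horizontal distance between tin_red and post_orange below 0.096 m) or (z of tin_red in the frame of stand between 0.063 and 0.081 m and horizontal distance between tin_red and post_green below 0.096 m) or (z of tin_red in the frame of stand between 0.093 and 0.111 m and horizontal distance between tin_red and post_orange below 0.096 m) or (z of tin_red in the frame of stand between 0.123 and 0.141 m and horizontal distance between tin_red and post_green below 0.096 m)) and y of tin_red in the frame of stand between -0.012 and 0.012 m and z of tin_red in the frame of tin_blue above 0.015 m and z of tin_red in the frame of tin_green above 0.015 m and z of tin_red in the frame of tin_yellow above 0.015 m and z of tin_red in the frame of tin_white above 0.015 m and value of joint ejector below 0.01 m); the robot touches nothing.
It fails at once if a bystander (jug, brush jar, bottle, pot, eraser) moved more than 30 mm (distance of any of jug, brush_jar, ink_bottle, paint_pot, eraser from where it was at the start of the episode above 0.03 m).
Of tin_blue, tin_green, tin_yellow, tin_white only 2 to 4 are there at a start; the rules pass over those that are not, and their reading is None.
At some moment in a run one of tin_blue, tin_green, tin_yellow, tin_white may be knocked a few centimetres aside while the robot is not near it.
It also fails if it takes over 210 s, if anything falls off the work surface, if the arm or the gripper's body presses on something with over 40 N, if the wrist force passes 120 N, or if a joint passes its speed limit or range.

## Working session

There is one attempt and no reset: what is moved stays moved. The work goes in short steps, Python scripts to look and compute and a tool call to move; the robot and the scene stay as the last step left them, time stands still between calls to the robot, and variables do not carry over. Pictures are saved under pics/ and viewed, at most 16 in all, crops included, and the job is handed in when it is done.

Besides the shell and the picture viewer there is one more tool, called after "Request:" as name(argument=value, ...), one argument or row to a line, values as JSON. jog_arm: Moves the arm, as the interface text tells. Its arguments: {"type":"object","properties":{"turn":{"type":"array","items":{"type":"array","items":{"type":"number"}}},"delta_pos":{"type":"array","items":{"type":"array","items":{"type":"number"}}},"gripper":{"type":"array","items":{"type":"number"}},"grip_force":{"type":"number"}},"required":["turn","delta_pos","gripper"]}

```bash
mkdir -p pics; python3 - <<'E'
from workcell import read_state, vision
import cv2,numpy as np
s=read_state();print(s)
for n in("scene","side","wrist"):
    print(n,vision.calibration(n))
for n in("scene","side"):
    im=vision.read_camera(n);cv2.imwrite(f"pics/{n}0.png",im[:,:,::-1])
E
```

```text
{'time': 0.0, 'q': array([-3.68577001e-02,  2.64772467e-01,  1.60537576e+00, -3.23132916e-05,
        1.27371103e+00, -3.69001550e-02]), 'joint_vel': array([ 0.00033758,  0.00086042, -0.00150633, -0.00205212,  0.0012412 ,
       -0.00011022]), 'joint_torque': array([ 6.10465631e-04, -5.15121067e+01, -3.67308676e+01, -4.07824507e-05,
        1.31324201e-02,  1.46811578e-05]), 'tool_pos': array([6.74174922e-01, 4.51680212e-05, 1.90848175e-01]), 'tcp_rot': array([-2.22022367, -2.22033901,  0.00245729]), 'wrist_force': array([-0.57075483,  0.15665367, -0.44733556]), 'torque': array([-0.06295278, -0.04199   ,  0.03205799]), 'grip_force': 0.0, 'width': 0.9976184463241768}
scene {'vfov': 55.67149665118108, 'cx': 319.4491465576717, 'cy': 206.19059727713937, 'R': array([[ 0.34568272,  0.93820305, -0.01668828],
       [ 0.61239157, -0.2390406 , -0.75354904],
       [-0.71097119,  0.25026912, -0.65717984]]), 't': array([-0.3556389 , -0.23519128,  1.60188601])}
side {'vfov': 46.45736481424997, 'cx': 314.17536662855287, 'cy': 205.14469802642716, 'R': array([[ 0.99527399, -0.0968051 , -0.00764617],
       [-0.07088988, -0.67050253, -0.73851269],
       [ 0.06636502,  0.7355645 , -0.67419622]]), 't': array([-0.55238226,  0.21291283,  1.21613058])}
wrist {'vfov': 61.481678935774134, 'cx': 323.926471649899, 'cy': 197.01501072419612, 'mount': array([[-3.78815850e-04, -9.45034154e-01, -3.26971413e-01,
         8.39852883e-02],
       [ 9.99999746e-01, -1.60439772e-04, -6.94845730e-04,
        -4.14270106e-04],
       [ 6.04193728e-04, -3.26971593e-01,  9.45033974e-01,
        -1.81959441e-01],
       [ 0.00000000e+00,  0.00000000e+00,  0.00000000e+00,
         1.00000000e+00]])}
```

View pics/scene0.png

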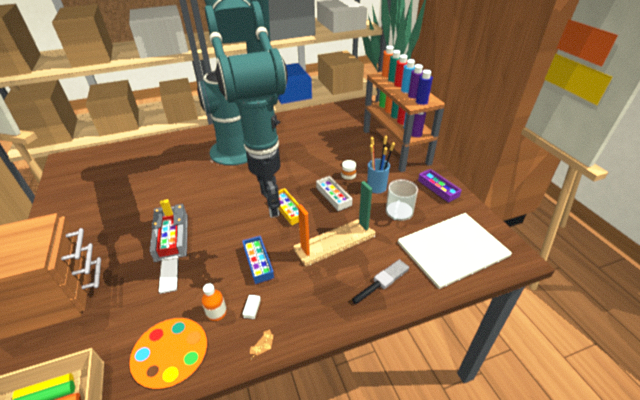

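View pics/side0.png

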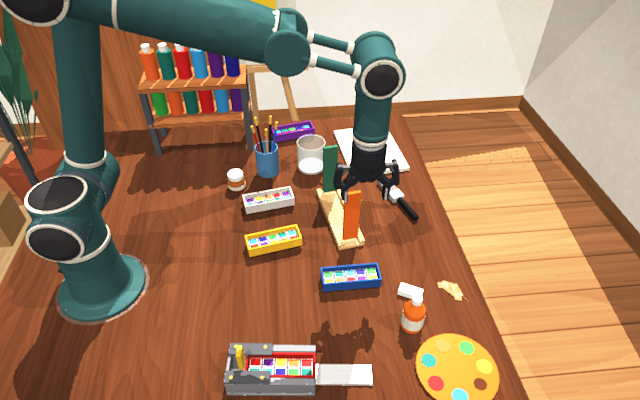

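Blue, yellow and white are present (purple is the decoy). The scene picture shows yellow at (288,205), white (334,192), blue (258,258), the stand (335,240), the press (170,235), and the ejector handle (167,207). I'll zoom in for precise points.

```bash
python3 - <<'E'
import cv2
a=cv2.imread("pics/scene0.png")[170:310,140:400];cv2.imwrite("pics/zs.png",cv2.resize(a,None,fx=3,fy=3,interpolation=cv2.INTER_CUBIC))
a=cv2.imread("pics/side0.png")[140:400,220:440];cv2.imwrite("pics/zd.png",cv2.resize(a,(506,598),interpolation=cv2.INTER_CUBIC))
E
```

```text
(no output)
```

View pics/zs.png

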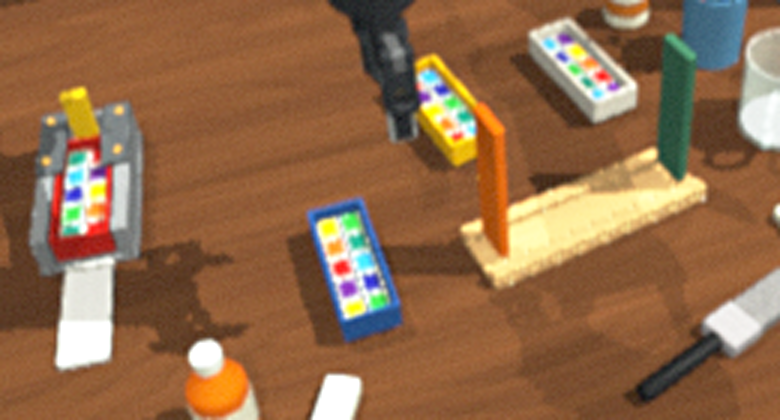

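View pics/zd.png

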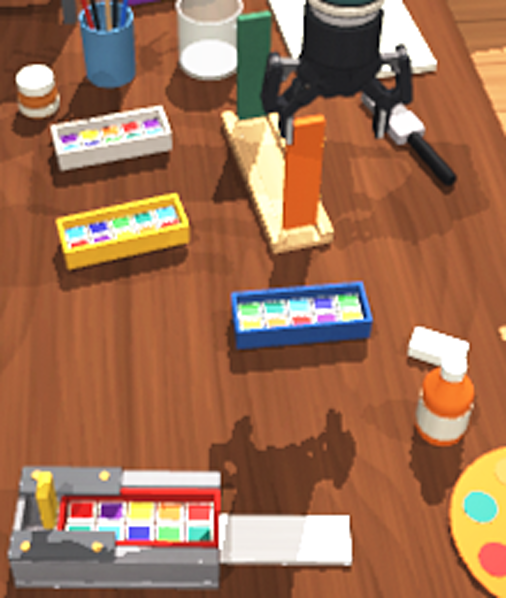

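```bash
cat > h.py <<'E'
import numpy as np,cv2
from scipy.optimize import minimize
from workcell import read_state, vision
from scipy.spatial.transform import Rotation as Ro
CAL={n:vision.calibration(n) for n in("scene","side","wrist")}
def proj(n,X,Rt=None):
    c=CAL[n];f=200/np.tan(np.radians(c["vfov"])/2)
    R,t=Rt if Rt else (c["R"],c["t"])
    P=np.asarray(X)@np.asarray(R).T+t
    return np.c_[f*P[:,0]/P[:,2]+c["cx"],f*P[:,1]/P[:,2]+c["cy"]]
def wristRt(s):
    T=np.eye(4);T[:3,:3]=Ro.from_rotvec(s["tcp_rot"]).as_matrix();T[:3,3]=s["tool_pos"]
    M=np.linalg.inv(T@CAL["wrist"]["mount"]);return M[:3,:3],M[:3,3]
def box(p,x0,x1,y0,y1,z0,z1):
    X=np.array([[x,y,z] for x in(x0,x1) for y in(y0,y1) for z in(z0,z1)])
    c,s=np.cos(p[2]),np.sin(p[2])
    return np.c_[p[0]+c*X[:,0]-s*X[:,1],p[1]+s*X[:,0]+c*X[:,1],X[:,2]]
TIN=(-.075,.075,-.028,.028)
POST={s:((.099,.111) if s>0 else (-.111,-.099))+(-.022,.022,.02,.19) for s in(1,-1)}
def hsv(im): return cv2.cvtColor(im,cv2.COLOR_RGB2HSV)
RNG={"blue":((100,130,60),(125,255,255)),"yellow":((20,140,90),(34,255,255)),"white":((0,0,110),(179,60,255)),
"green":((70,90,30),(90,255,200)),"orange":((5,190,120),(16,255,255)),"red":((0,180,80),(4,255,255))}
def hull(im,col,seed,roi,k=3):
    m=cv2.inRange(hsv(im),*[np.array(a) for a in RNG[col]])
    x0,y0,x1,y1=roi;q=np.zeros_like(m);q[y0:y1,x0:x1]=m[y0:y1,x0:x1]
    q2=cv2.morphologyEx(q,cv2.MORPH_CLOSE,np.ones((k,k)))
    n,l,st,_=cv2.connectedComponentsWithStats(q2)
    i=1+np.argmax(st[1:,4]);ys,xs=np.nonzero((l==i)&(q>0))
    return cv2.convexHull(np.c_[xs,ys].astype(np.float32))[:,0]
def fill(h,S=4):
    m=np.zeros((1600,2560),np.uint8);cv2.fillConvexPoly(m,np.int32(np.round((h+.5)*S*4)),1,shift=2);return m
def fillmask(h,S=4): # pixel-centre hull -> grow half pixel
    m=fill(h);return cv2.dilate(m,np.ones((5,5),np.uint8))
def fit(obs,p0,steps=(.012,.012,.12)):
    # obs: list of (cam, Rt, box, mask)
    def loss(p):
        L=0
        for n,Rt,b,m in obs:
            h=cv2.convexHull(proj(n,box(p,*b),Rt).astype(np.float32))[:,0]
            g=fill(h);L+=1-(g&m).sum()/max(1,(g|m).sum())
        return L/len(obs)
    sx=np.array([p0]+[np.array(p0)+np.eye(3)[i]*steps[i] for i in range(3)])
    r=minimize(loss,p0,method="Nelder-Mead",options=dict(initial_simplex=sx,xatol=1e-4,fatol=1e-5,maxiter=200))
    return r.x,r.fun
def ray(n,uv,z,Rt=None):
    c=CAL[n];f=200/np.tan(np.radians(c["vfov"])/2);R,t=Rt if Rt else (c["R"],c["t"])
    d=R.T@np.array([(uv[0]-c["cx"])/f,(uv[1]-c["cy"])/f,1]);o=-R.T@t
    return o+d*(z-o[2])/d[2]
E
cat > m0.py <<'E'
from h import *
S=cv2.imread("pics/scene0.png")[:,:,::-1].copy();D=cv2.imread("pics/side0.png")[:,:,::-1].copy()
T=TIN+(.008,.038)
for c,r1,r2 in(("blue",(235,230,280,290),(315,258,388,295)),("yellow",None,(240,222,306,258)),("white",(312,172,355,214),(240,184,298,216))):
    ob=[]
    for n,im,r in(("scene",S,r1),("side",D,r2)):
        if r: ob.append((n,None,T,fillmask(hull(im,c,None,r,9))))
    u=((r2[0]+r2[2])/2,(r2[1]+r2[3])/2);x=ray("side",u,.03)
    for o in([ob] if len(ob)<2 else [ob,ob[:1],ob[1:]]):
        print(c,[o_[0] for o_ in o],*[np.round(a,4) for a in fit(o,[x[0],x[1],0.])])
g1=fillmask(hull(S,"green",None,(355,178,375,234)));o1=fillmask(hull(S,"orange",None,(295,200,312,260)))
g2=fillmask(hull(D,"green",None,(318,142,340,195)));o2=fillmask(hull(D,"orange",None,(340,188,364,245)))
e=[ray("side",(351,239),.02),ray("side",(330,190),.02)]
d=e[1]-e[0];p0=[*(e[0]+e[1])[:2]/2,np.arctan2(d[1],d[0])];print("stand0",p0)
al=[("scene",None,POST[1],g1),("scene",None,POST[-1],o1),("side",None,POST[1],g2),("side",None,POST[-1],o2)]
for o in(al,al[:2],al[2:]):print("stand",*[np.round(a,4) for a in fit(o,p0)])
zs=lambda u,v:(u/3+140,v/3+170); zd=lambda u,v:(u/2.3+220,v/2.3+140)
print("apron end scene",ray("scene",zs(57,365),.008),ray("scene",zs(110,361),.008))
print("apron end side",ray("side",zd(351,516),.008),ray("side",zd(350,564),.008))
print("handle top",ray("scene",zs(75,92),.102),ray("side",zd(44,475),.102))
print("wall front corners side",ray("side",zd(219,473),.048),ray("side",zd(217,553),.048),"back", ray("side",zd(21,468),.054),ray("side",zd(12,557),.054))
print("wall front scene",ray("scene",zs(50,256),.048),ray("scene",zs(137,243),.048), "back",ray("scene",zs(43,106),.054),ray("scene",zs(130,104),.054))
for n,u,v in(("pot",627,14),("jug",770,100),("bottle",215,385),("eraser",338,400)):print(n,ray("scene",zs(u,v),.03))
print("brush",ray("side",(266,172),.03),"jug",ray("side",(311,172),.01))
E
python3 m0.py
```

```text
blue ['scene', 'side'] [ 0.6434 -0.0521  0.0076] 0.0426
blue ['scene'] [ 0.6429 -0.0523  0.0069] 0.0461
blue ['side'] [ 0.6444 -0.0514 -0.0033] 0.0328
yellow ['side'] [0.4494 0.1013 0.1989] 0.0598
white ['scene', 'side'] [0.4387 0.2712 0.1941] 0.3107
white ['scene'] [0.4385 0.2701 0.1942] 0.3598
white ['side'] [ 0.4387  0.2854 -0.0762] 0.2751
stand0 [np.float64(0.6506972228125099), np.float64(0.1913509658393543), np.float64(1.721557644043192)]
stand [0.6482 0.1924 1.727 ] 0.1323
stand [0.6428 0.1938 1.708 ] 0.1201
stand [0.6483 0.1945 1.7334] 0.1027
apron end scene [ 0.65035239 -0.3347264   0.008     ] [ 0.66332858 -0.28824926  0.008     ]
apron end side [ 0.65784913 -0.29093748  0.008     ] [ 0.64774733 -0.33871892  0.008     ]
handle top [ 0.37241945 -0.27810669  0.102     ] [ 0.37208946 -0.27346178  0.102     ]
wall front corners side [ 0.53284787 -0.25541731  0.048     ] [ 0.5230839 -0.3356956  0.048    ] back [ 0.34372676 -0.2343641   0.054     ] [ 0.33902051 -0.32393852  0.054     ]
wall front scene [ 0.54880613 -0.3255769   0.048     ] [ 0.56189949 -0.2448421   0.048     ] back [ 0.31996913 -0.32249249  0.054     ] [ 0.35183514 -0.23158975  0.054     ]
pot [0.37012715 0.36041258 0.03      ]
jug [0.57883659 0.44489418 0.03      ]
bottle [ 0.74248687 -0.19866713  0.03      ]
eraser [ 0.79676443 -0.1001432   0.03      ]
brush [0.43633742 0.39947154 0.03      ] jug [0.58426548 0.40908196 0.01      ]
```

Request:
jog_arm(
  turn=[
    [0, 0, 0],
    [0, 0, 0],
    [0, 0, 0],
    [0, 0, 0],
    [0, 0, 0],
    [0, 0, 0],
    [0, 0, 0],
    [0, 0, 0],
    [0, 0, 0],
    [0, 0, 0],
    [0, 0, 0],
    [0, 0, 0],
  ],
  delta_pos=[
    [0.014, -0.0125, -0.021],
    [0.014, -0.0125, -0.021],
    [0.014, -0.0125, -0.021],
    [0.014, -0.0125, -0.021],
    [0.014, -0.0125, -0.021],
    [0.014, -0.0125, -0.021],
    [0.014, -0.0125, -0.021],
    [0.014, -0.0125, -0.021],
    [0.014, -0.0125, -0.021],
    [0.014, -0.0125, -0.021],
    [0, 0, 0],
    [0, 0, 0],
  ],
  gripper=[0.085, 0.085, 0.085, 0.085, 0.085, 0.085, 0.085, 0.085, 0.085, 0.085, 0.085, 0.085],
)

```text
time: 1.1
tool_pos: [0.5502, 0.1407, 0.4038]
tcp_rot: [2.218, 2.222, 0.004]
wrist_force: [0.4, 0.2, -0.5]
width: 0.995
grip_force: 0.0
```

```bash
python3 - <<'E'
from h import *
s=read_state();im=vision.read_camera("wrist");print(s["tool_pos"],s["tcp_rot"],s["q"],s["time"])
cv2.imwrite("pics/w1.png",im[:,:,::-1]);import pickle;pickle.dump(s,open("w1.pkl","wb"))
E
```

```text
[0.55020881 0.14066651 0.40380419] [2.21819176 2.22175707 0.00428406] [ 2.06601610e-01  9.26950738e-04  1.52004233e+00 -2.38149326e-04
  1.61720582e+00  2.04984143e-01] 1.1
```

View pics/w1.png

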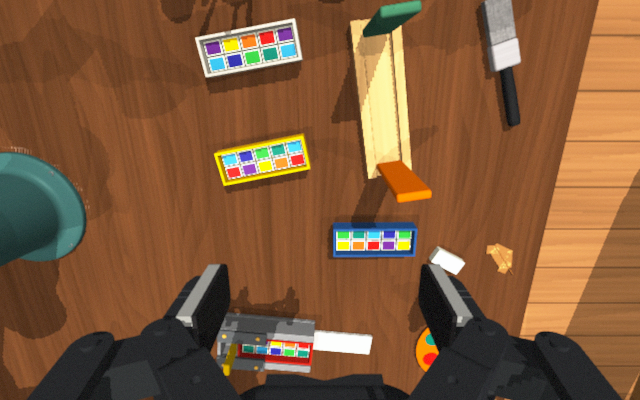

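The overview shows white (248,47), yellow (262,160), blue (375,240), the stand with its green post at the top (390,15) and orange at (403,180), and the press (270,345). Next I fit the poses in this view.

```bash
cat > m1.py <<'E'
from h import *
import pickle
s=pickle.load(open("w1.pkl","rb"));Rt=wristRt(s);W=cv2.imread("pics/w1.png")[:,:,::-1].copy()
T=TIN+(.008,.038)
for c,r,p0 in(("blue",(328,218,422,262),(.643,-.052,0)),("yellow",(205,130,318,192),(.45,.10,.15)),("white",(190,15,308,82),(.44,.27,.15))):
    h=hull(W,c,None,r,9);print(c,*[np.round(a,4) for a in fit([("wrist",Rt,T,fillmask(h))],p0)],h.min(0),h.max(0))
g=fillmask(hull(W,"green",None,(358,0,425,42)));o=fillmask(hull(W,"orange",None,(372,156,435,206)))
print("stand",*[np.round(a,4) for a in fit([("wrist",Rt,POST[1],g),("wrist",Rt,POST[-1],o)],(.648,.193,1.727),(.008,.008,.06))])
R_=lambda u,v,z:np.round(ray("wrist",(u,v),z,Rt)[:2],4)
print("rail corners TL,BL,BR",R_(350,22,.02),R_(366,178,.02))
print("apron end",R_(372,335,.008),R_(371,354,.008),"wall front",R_(315,320,.048),R_(312,371,.048),"handle",R_(229,350,.102))
E
python3 m1.py
```

```text
blue [ 6.422e-01 -5.280e-02  3.000e-04] 0.0182 [333. 223.] [416. 256.]
yellow [0.4473 0.0985 0.199 ] 0.0666 [214. 133.] [310. 185.]
white [0.4372 0.2715 0.1711] 0.0316 [195.  18.] [302.  77.]
stand [0.6461 0.192  1.7296] 0.075
rail corners TL,BL,BR [0.5899 0.3085] [0.6243 0.0643]
apron end [ 0.6531 -0.2844] [ 0.6534 -0.3352] wall front [ 0.5338 -0.2132] [ 0.5267 -0.3404] handle [ 0.3797 -0.2346]
```

Request:
jog_arm(
  turn=[
    [0, 0, 0],
    [0, 0, 0],
    [0, 0, 0],
    [0, 0, 0],
    [0, 0, 0],
    [0, 0, 0],
    [0, 0, 0],
    [0, 0, 0],
    [0, 0, 0],
    [0, 0, 0],
    [0, 0, 0],
    [0, 0, 0],
    [0, 0, 0],
    [0, 0, 0],
  ],
  delta_pos=[
    [-0.0333, -0.0067, 0.008],
    [-0.0333, -0.0067, 0.008],
    [-0.0333, -0.0067, 0.008],
    [-0.0333, -0.0067, 0.008],
    [-0.0333, -0.0067, 0.008],
    [-0.0333, -0.0067, 0.008],
    [-0.0333, -0.0067, 0.008],
    [-0.0333, -0.0067, 0.008],
    [-0.0333, -0.0067, 0.008],
    [-0.0333, -0.0067, 0.008],
    [-0.0333, -0.0067, 0.008],
    [-0.0333, -0.0067, 0.008],
    [0, 0, 0],
    [0, 0, 0],
  ],
  gripper=[0, 0, 0, 0, 0, 0, 0, 0, 0, 0, 0, 0, 0, 0],
)

```text
time: 2.32
tool_pos: [0.4675, -0.2612, 0.3027]
tcp_rot: [-2.223, -2.212, 0.002]
wrist_force: [0.2, 0.2, -0.6]
width: -0.001
grip_force: 0.0
```

```bash
python3 - <<'E'
from h import *
s=read_state();im=vision.read_camera("wrist");print(s["tool_pos"],s["tcp_rot"],s["time"])
cv2.imwrite("pics/w2.png",im[:,:,::-1]);import pickle;pickle.dump(s,open("w2.pkl","wb"))
E
```

```text
[ 0.46754737 -0.26118666  0.30270836] [-2.22260304 -2.21218884  0.00225262] 2.3167
```

View pics/w2.png

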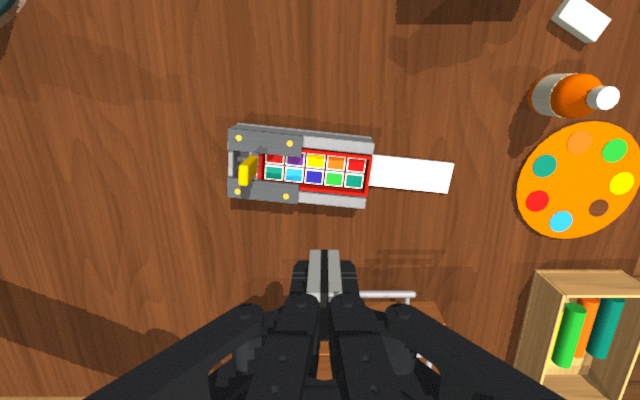

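Press clearly visible: apron end (454,163)/(450,193), wall front (373,140)/(365,208), handle top about (244,176).

```bash
python3 - <<'E'
from h import *
import pickle
s=pickle.load(open("w2.pkl","rb"));Rt=wristRt(s);W=cv2.imread("pics/w2.png")[:,:,::-1].copy()
R_=lambda u,v,z:np.round(ray("wrist",(u,v),z,Rt)[:2],4)
a,b=R_(454,163,.008),R_(450,193,.008);c,d=R_(373,140,.048),R_(365,208,.048);e,f=R_(229,130,.054),R_(229,197,.054)
print("apron",a,b,(a+b)/2,np.linalg.norm(a-b));print("front",c,d,(c+d)/2,np.linalg.norm(c-d));print("back",e,f,(e+f)/2,np.linalg.norm(e-f))
print("yaws",[np.arctan2(*(p-q)[::-1]) for p,q in((c,e),(d,f),((a+b)/2,(c+d)/2),((a+b)/2,(e+f)/2))])
h=hull(W,"red",None,(255,145,375,200),11);print("red",*[np.round(x,4) for x in fit([("wrist",Rt,(-.022,.075,-.028,.028,.04,.046),fillmask(h))],(.455,-.288,-.1))],h.min(0),h.max(0))
m=cv2.inRange(hsv(W),(20,180,80),(32,255,255))[150:192,235:264];ys,xs=np.nonzero(m);print("handle px",xs.min()+235,xs.max()+235,ys.min()+150,ys.max()+150)
print("handle top",R_(244,182,.102),R_(244,178,.102))
E
```

```text
apron [ 0.6532 -0.2898] [ 0.6528 -0.3354] [ 0.653  -0.3126] 0.045601754352217604
front [ 0.5293 -0.2495] [ 0.5221 -0.3437] [ 0.5257 -0.2966] 0.09447475853369514
back [ 0.3452 -0.235 ] [ 0.3365 -0.325 ] [ 0.34085 -0.28   ] 0.090419522228333
yaws [np.float64(-0.07859928353751931), np.float64(-0.10041543850478817), np.float64(-0.12503171524779094), np.float64(-0.1040597342524155)]
red [ 0.4545 -0.2908 -0.1124] 0.0549 [299. 148.] [371. 196.]
handle px 238 256 156 185
handle top [ 0.3708 -0.2898] [ 0.3712 -0.2849]
```

Request:
jog_arm(
  turn=[
    [0, 0, 0],
    [0, 0, 0],
    [0, 0, 0],
    [0, 0, 0],
    [0, 0, 0],
    [0, 0, 0],
    [0, 0, 0.05],
    [0, 0, 0.05],
    [0, 0, 0],
    [0, 0, 0],
    [0, 0, 0],
    [0, 0, 0],
    [0, 0, 0],
    [0, 0, 0],
  ],
  delta_pos=[
    [-0.003, -0.022, 0.02],
    [-0.003, -0.022, 0.02],
    [-0.003, -0.022, 0.02],
    [-0.003, -0.022, 0.02],
    [-0.003, -0.022, 0.02],
    [-0.003, -0.022, 0.02],
    [0, 0, 0.019],
    [0, 0, 0.019],
    [0, 0, 0.019],
    [0, 0, 0.019],
    [0, 0, 0.019],
    [0, 0, 0.018],
    [0, 0, 0],
    [0, 0, 0],
  ],
  gripper=[0, 0, 0, 0, 0, 0, 0, 0, 0, 0, 0, 0, 0, 0],
)

```text
time: 3.53
tool_pos: [0.3371, -0.2759, 0.0723]
tcp_rot: [-2.326, -2.107, 0.0]
wrist_force: [0.5, 0.6, 0.1]
width: 0.001
grip_force: 0.0
```

Request:
jog_arm(
  turn=[
    [0, 0, 0],
    [0, 0, 0],
    [0, 0, 0],
    [0, 0, 0],
    [0, 0, 0],
    [0, 0, 0],
    [0, 0, 0],
    [0, 0, 0],
    [0, 0, 0],
    [0, 0, 0],
    [0, 0, 0],
    [0, 0, 0],
    [0, 0, 0],
    [0, 0, 0],
  ],
  delta_pos=[
    [0, 0.009, 0],
    [0, 0.009, 0],
    [0, 0.009, 0],
    [0, 0.009, 0],
    [0, 0.009, 0],
    [0, 0.009, 0],
    [0, 0.009, 0],
    [0, 0.009, 0],
    [0, 0.009, 0],
    [0, 0.009, 0],
    [0, 0.009, 0],
    [0, 0.009, 0],
    [0, 0.005, 0],
    [0, 0, 0],
  ],
  gripper=[0, 0, 0, 0, 0, 0, 0, 0, 0, 0, 0, 0, 0, 0],
)

```text
time: 4.7
tool_pos: [0.4513, -0.2891, 0.0733]
tcp_rot: [2.329, 2.108, 0.0]
wrist_force: [-0.3, -0.0, -0.3]
width: 0.003
grip_force: 0.0
```

Request:
jog_arm(
  turn=[
    [0, 0, 0],
    [0, 0, 0],
    [0, 0, 0],
    [0, 0, 0],
  ],
  delta_pos=[
    [0, 0.003, 0],
    [0, 0.002, 0],
    [0, 0, 0],
    [0, 0, 0],
  ],
  gripper=[0, 0, 0, 0],
)

```text
time: 5.03
tool_pos: [0.4548, -0.2893, 0.0732]
tcp_rot: [-2.33, -2.107, 0.0]
wrist_force: [0.1, 1.0, 0.7]
width: -0.001
grip_force: 0.0
```

```bash
python3 - <<'E'
from h import *
im=vision.read_camera("side")[240:400,180:440,::-1];cv2.imwrite("pics/d1.png",cv2.resize(im,None,fx=3,fy=3))
E
```

```text
(no output)
```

View pics/d1.png

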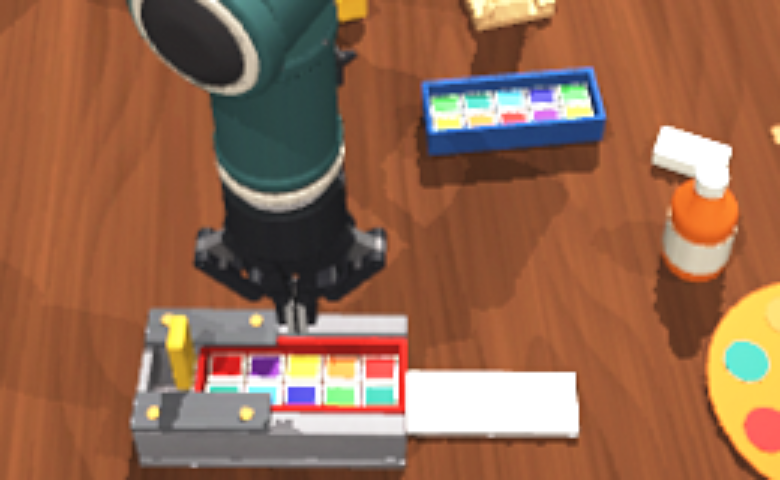

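```bash
python3 - <<'E'
from h import *
s=read_state();p=s["tool_pos"]
q=proj("side",[p,p+[0,0,.02],[.3714,-.2825,.102],[.3714,-.2825,.05],[.454,-.291,.046],[.653,-.3126,.008]]);print(np.round((q-[180,240])*3))
E
```

```text
[[300. 351.]
 [298. 336.]
 [176. 331.]
 [185. 370.]
 [301. 373.]
 [577. 401.]]
```

The fingers passed clear of the handle: it is still at rest. I'll find the real fingertip position by triangulating it in a composite of all three views.

```bash
python3 - <<'E'
from h import *
p=read_state()["tool_pos"];C=np.zeros((600,800,3),np.uint8)
for n,k,(r,c) in(("scene",5,(0,0)),("side",5,(0,400)),):
    u=proj(n,[p])[0].astype(int);x0,y0=u[0]-40,u[1]-30;print(n,x0,y0,proj(n,[p]))
    im=vision.read_camera(n)[y0:y0+60,x0:x0+80,::-1];C[r:r+300,c:c+400]=cv2.resize(im,None,fx=k,fy=k,interpolation=cv2.INTER_CUBIC)
im=vision.read_camera("wrist")[:,:,::-1];C[300:600,:]=cv2.resize(im[150:300,120:520],None,fx=2,fy=2)
print(proj("wrist",[p],wristRt(read_state())));cv2.imwrite("pics/c1.png",C)
E
```

```text
scene 125 194 [[165.36295127 224.93025762]]
side 239 326 [[279.91650889 356.96397913]]
[[324.67657211 230.4083666 ]]
```

View pics/c1.png

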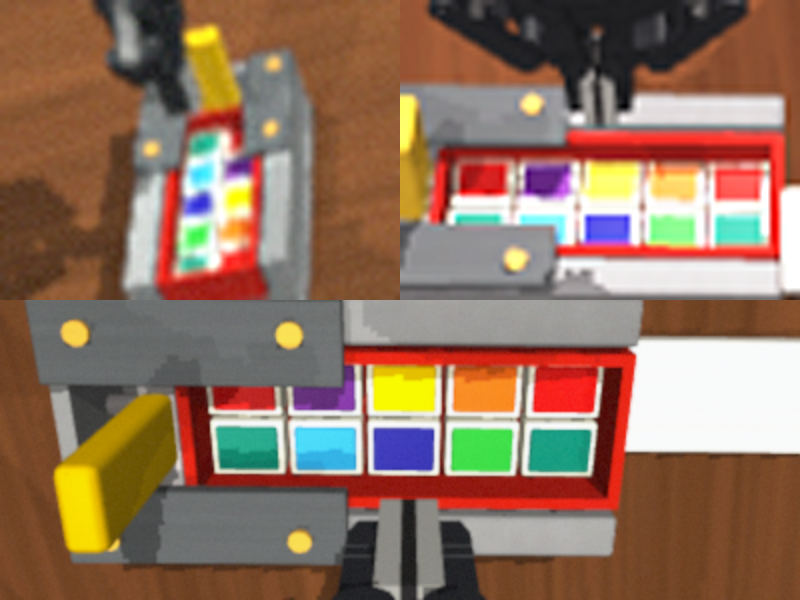

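```bash
python3 - <<'E'
from h import *
from scipy.optimize import least_squares
s=read_state();Rt=wristRt(s);o={"scene":(160.6,216),"side":(278.6,350.4),"wrist":(324.5,250)}
for ks in(("scene","side"),("side","wrist"),("scene","wrist"),("scene","side","wrist")):
    f=lambda X:np.concatenate([proj(k,[X],Rt if k=="wrist" else None)[0]-o[k] for k in ks])
    r=least_squares(f,s["tool_pos"]);print(ks,r.x.round(4),(r.x-s["tool_pos"]).round(4),r.fun.round(1))
E
```

```text
('scene', 'side') [ 0.4534 -0.2941  0.1089] [-0.0014 -0.0047  0.0357] [-0.3  0.5 -0.2 -0.3]
('side', 'wrist') [ 0.4546 -0.2888  0.0986] [-0.0002  0.0006  0.0254] [ 0.5 -0.  -0.1  0. ]
('scene', 'wrist') [ 0.4549 -0.2856  0.1052] [0.0001 0.0037 0.032 ] [ 3.   1.  -0.1  0.6]
('scene', 'side', 'wrist') [ 0.4545 -0.2881  0.1005] [-0.0002  0.0012  0.0273] [ 2.6  2.2  0.4 -0.8 -0.3  0.6]
```

Request:
jog_arm(
  turn=[
    [0, 0, 0],
    [0, 0, 0],
    [0, 0, 0],
    [0, 0, 0],
    [0, 0, 0],
    [0, 0, 0],
    [0, 0, 0],
    [0, 0, 0],
    [0, 0, 0],
    [0, 0, 0],
    [0, 0, 0],
    [0, 0, 0],
  ],
  delta_pos=[
    [0, 0, -0.015],
    [0, -0.02, 0],
    [0, -0.02, 0],
    [0, -0.02, 0],
    [0, -0.02, 0],
    [0, -0.02, 0],
    [0, -0.02, 0],
    [0, 0, 0.014],
    [0, 0, 0.014],
    [0, 0, 0.014],
    [0, 0, 0],
    [0, 0, 0],
  ],
  gripper=[0, 0, 0, 0, 0, 0, 0, 0, 0, 0, 0, 0],
)

```text
time: 6.23
tool_pos: [0.3348, -0.2768, 0.0457]
tcp_rot: [-2.328, -2.106, 0.0]
wrist_force: [0.0, -0.4, 0.0]
width: 0.002
grip_force: 0.0
```

Request:
jog_arm(
  turn=[
    [0, 0, 0],
    [0, 0, 0],
    [0, 0, 0],
    [0, 0, 0],
    [0, 0, 0],
    [0, 0, 0],
  ],
  delta_pos=[
    [0, 0.009, 0],
    [0, 0.009, 0],
    [0, 0.009, 0],
    [0, 0.009, 0],
    [0, 0.009, 0],
    [0, 0.005, 0],
  ],
  gripper=[0, 0, 0, 0, 0, 0],
)

```text
time: 6.73
tool_pos: [0.3864, -0.2831, 0.047]
tcp_rot: [2.328, 2.109, -0.002]
wrist_force: [-6.7, -1.9, 3.4]
width: -0.001
grip_force: 3.1
```

Request:
jog_arm(
  turn=[
    [0, 0, 0],
    [0, 0, 0],
    [0, 0, 0],
    [0, 0, 0],
    [0, 0, 0],
    [0, 0, 0],
    [0, 0, 0],
    [0, 0, 0],
    [0, 0, 0],
  ],
  delta_pos=[
    [0, 0.008, 0],
    [0, 0.008, 0],
    [0, 0.008, 0],
    [0, 0.008, 0],
    [0, 0.008, 0],
    [0, 0.008, 0],
    [0, 0.008, 0],
    [0, 0.004, 0],
    [0, 0, 0],
  ],
  gripper=[0, 0, 0, 0, 0, 0, 0, 0, 0],
)

```text
time: 7.48
tool_pos: [0.4453, -0.2893, 0.0467]
tcp_rot: [-2.328, -2.109, 0.004]
wrist_force: [-6.6, -1.7, 3.4]
width: 0.003
grip_force: 3.2
```

Request:
jog_arm(
  turn=[
    [0, 0, 0],
    [0, 0, 0],
    [0, 0, 0],
    [0, 0, 0],
  ],
  delta_pos=[
    [0, 0.003, 0],
    [0, 0.003, 0],
    [0, 0, 0],
    [0, 0, 0],
  ],
  gripper=[0, 0, 0, 0],
)

```text
time: 7.82
tool_pos: [0.4506, -0.2897, 0.0466]
tcp_rot: [-2.328, -2.108, 0.004]
wrist_force: [-6.7, -2.8, 3.8]
width: -0.001
grip_force: 3.4
```

Request:
jog_arm(
  turn=[
    [0, 0, 0],
    [0, 0, 0],
    [0, 0, 0],
    [0, 0, 0],
  ],
  delta_pos=[
    [0, 0.003, 0],
    [0, 0.002, 0],
    [0, 0, 0],
    [0, 0, 0],
  ],
  gripper=[0, 0, 0, 0],
)

```text
time: 8.15
tool_pos: [0.4553, -0.2901, 0.0466]
tcp_rot: [-2.327, -2.108, 0.004]
wrist_force: [-7.8, -2.9, 4.1]
width: -0.0
grip_force: 3.8
```

```bash
python3 - <<'E'
from h import *
im=vision.read_camera("wrist");cv2.imwrite("pics/w3.png",im[:,:,::-1])
s=read_state();Rt=wristRt(s);h=hull(im,"red",None,(250,100,520,220),11)
print(s["wrist_force"],h.min(0),h.max(0))
print(fit([("wrist",Rt,TIN+(.036,.046),fillmask(h))],(.56,-.302,-.1)))
E
```

```text
[-8.13757427 -2.61207899  3.24815989] [368. 176.] [519. 219.]
(array([ 0.5291772 , -0.29459884, -0.09541828]), np.float64(0.7843092387963995))
```

Request:
jog_arm(
  turn=[
    [0, 0, 0],
    [0, 0, 0],
    [0, 0, 0],
    [0, 0, 0],
  ],
  delta_pos=[
    [0, 0.003, 0],
    [0, 0.002, 0],
    [0, 0, 0],
    [0, 0, 0],
  ],
  gripper=[0, 0, 0, 0],
)

```text
time: 8.53
tool_pos: [0.4601, -0.2905, 0.0465]
tcp_rot: [-2.327, -2.108, 0.005]
wrist_force: [-8.3, -2.4, 4.1]
width: 0.004
grip_force: 4.0
```

Request:
jog_arm(
  turn=[
    [0, 0, 0],
    [0, 0, 0],
    [0, 0, 0],
    [0, 0, 0],
  ],
  delta_pos=[
    [0, 0.002, 0],
    [0, 0.002, 0],
    [0, 0, 0],
    [0, 0, 0],
  ],
  gripper=[0, 0, 0, 0],
)

```text
time: 8.87
tool_pos: [0.4606, -0.2905, 0.0464]
tcp_rot: [-2.322, -2.105, 0.011]
wrist_force: [-19.2, -2.7, 10.8]
width: 0.002
grip_force: 9.2
```

```bash
python3 - <<'E'
from h import *
im=vision.read_camera("wrist");cv2.imwrite("pics/w4.png",im[:,:,::-1]);print(read_state()["wrist_force"])
E
```

```text
[-18.8675043   -0.94640751  11.40109475]
```

View pics/w4.png

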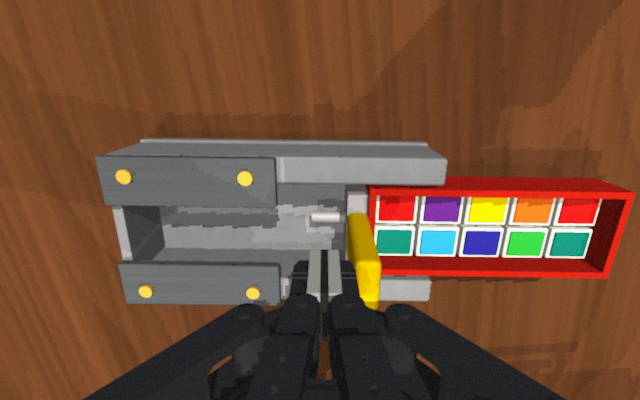

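The slide reached its stop (force jumped to 19 N) and the red tin is out on the apron around (500,225). Now I let the slide spring back gently and rise.

Request:
jog_arm(
  turn=[
    [0, 0, 0],
    [0, 0, 0],
    [0, 0, 0],
    [0, 0, 0],
    [0, 0, 0],
    [0, 0, 0],
    [0, 0, 0],
    [0, 0, 0],
    [0, 0, 0],
    [0, 0, 0],
    [0, 0, 0],
    [0, 0, 0],
    [0, 0, 0],
  ],
  delta_pos=[
    [0, -0.015, 0],
    [0, -0.015, 0],
    [0, -0.015, 0],
    [0, -0.015, 0],
    [0, -0.015, 0],
    [0, -0.015, 0],
    [0, -0.015, 0],
    [0, -0.015, 0],
    [0, -0.01, 0],
    [0, 0, -0.03],
    [0, 0, -0.03],
    [0, 0, -0.03],
    [0, 0, -0.03],
  ],
  gripper=[0, 0, 0, 0, 0, 0, 0, 0, 0, 0, 0, 0, 0],
)

```text
time: 10.0
tool_pos: [0.3365, -0.2776, 0.1682]
tcp_rot: [2.328, 2.107, 0.001]
wrist_force: [0.3, -1.3, -0.4]
width: -0.005
grip_force: 0.0
```

Request:
jog_arm(
  turn=[
    [0, 0, 0],
    [0, 0, 0],
    [0, 0, 0],
    [0, 0, 0],
    [0, 0, 0],
    [0, 0, 0],
    [0, 0, 0],
    [0, 0, 0],
    [0, 0, 0],
    [0, 0, 0],
    [0, 0, 0],
    [0, 0, 0],
  ],
  delta_pos=[
    [0.0211, 0.0235, 0],
    [0.0211, 0.0235, 0],
    [0.0211, 0.0235, 0],
    [0.0211, 0.0235, 0],
    [0.0211, 0.0235, 0],
    [0.0211, 0.0235, 0],
    [0.0211, 0.0235, 0],
    [0.0211, 0.0235, 0],
    [0.0211, 0.0235, 0],
    [0.0211, 0.0235, 0],
    [0.0211, 0.0235, 0],
    [0.0211, 0.0235, 0],
  ],
  gripper=[0.085, 0.085, 0.085, 0.085, 0.085, 0.085, 0.085, 0.085, 0.085, 0.085, 0.085, 0.085],
)

```text
time: 11.0
tool_pos: [0.644, -0.0518, 0.1666]
tcp_rot: [2.328, 2.108, 0.002]
wrist_force: [0.1, -0.8, -0.4]
width: 0.994
grip_force: 0.0
```

Request:
jog_arm(
  turn=[
    [0, 0, 0.1225],
    [0, 0, 0.1225],
    [0, 0, 0.1225],
    [0, 0, 0.1225],
    [0, 0, 0.1225],
    [0, 0, 0.1225],
    [0, 0, 0.1225],
    [0, 0, 0.1225],
    [0, 0, 0.1225],
    [0, 0, 0.1225],
    [0, 0, 0.1225],
    [0, 0, 0.1225],
    [0, 0, 0],
    [0, 0, 0],
  ],
  delta_pos=[
    [0, 0, 0],
    [0, 0, 0],
    [0, 0, 0],
    [0, 0, 0],
    [0, 0, 0],
    [0, 0, 0],
    [0, 0, 0],
    [0, 0, 0],
    [0, 0, 0],
    [0, 0, 0],
    [0, 0, 0],
    [0, 0, 0],
    [0, 0, 0],
    [0, 0, 0],
  ],
  gripper=[0.085, 0.085, 0.085, 0.085, 0.085, 0.085, 0.085, 0.085, 0.085, 0.085, 0.085, 0.085, 0.085, 0.085],
)

```text
time: 12.17
tool_pos: [0.6424, -0.0532, 0.1664]
tcp_rot: [-3.141, -0.007, -0.002]
wrist_force: [0.7, -0.1, 0.5]
width: 0.994
grip_force: 0.0
```

```bash
cat > look.py <<'E'
import sys
from h import *
def look(name,col,p0,zoff=0.):
    s=read_state();im=vision.read_camera("wrist");cv2.imwrite(f"pics/{name}.png",im[:,:,::-1]);Rt=wristRt(s)
    q=proj("wrist",box(p0,*TIN,.008+zoff,.038+zoff),Rt);a=np.clip(q.min(0)-25,0,None).astype(int);b=(q.max(0)+25).astype(int)
    h=hull(im,col,None,(a[0],a[1],min(b[0],640),min(b[1],400)),15)
    p,l=fit([("wrist",Rt,TIN+(.008+zoff,.038+zoff),fillmask(h))],p0)
    R=Ro.from_rotvec(s["tcp_rot"]).as_matrix();th=np.arctan2(R[1,0],R[0,0])
    print(col,p.round(4),"loss",round(l,3),"px",h.min(0),h.max(0),"expected",q.min(0).round(),q.max(0).round())
    print("tool",s["tool_pos"].round(4),"theta",th.round(4),"t",s["time"])
    d=R.T@np.array([p[0]-s["tool_pos"][0],p[1]-s["tool_pos"][1],0])
    print("tool delta",d.round(4),"turn",((th-p[2]+np.pi/2)%np.pi-np.pi/2).round(4))
if __name__=="__main__": look(sys.argv[1],sys.argv[2],[float(a) for a in sys.argv[3:6]],*[float(a) for a in sys.argv[6:]])
E
python3 look.py b1 blue .642 -.053 0
```

```text
blue [ 0.6421 -0.052   0.007 ] loss 0.014 px [291.  91.] [353. 244.] expected [292.  91.] [355. 245.]
tool [ 0.6424 -0.0532  0.1664] theta 0.0046 t 12.1667
tool delta [-0.0003 -0.0011 -0.    ] turn -0.0024
```

Request:
jog_arm(
  turn=[
    [0, 0, 0],
    [0, 0, 0],
    [0, 0, 0],
    [0, 0, 0],
    [0, 0, 0],
    [0, 0, 0],
    [0, 0, 0],
    [0, 0, 0],
    [0, 0, 0],
    [0, 0, 0],
    [0, 0, 0],
  ],
  delta_pos=[
    [-0.02, -0.001, 0.02],
    [0, 0, 0.02],
    [0, 0, 0.02],
    [0, 0, 0.02],
    [0, 0, 0.02],
    [0, 0, 0.02],
    [0, 0, 0.02],
    [0, 0, 0.018],
    [0, 0, 0.008],
    [0, 0, 0],
    [0, 0, 0],
  ],
  gripper=[0.085, 0.085, 0.085, 0.085, 0.085, 0.085, 0.085, 0.085, 0.085, 0.085, 0.085],
)

```text
time: 13.13
tool_pos: [0.6216, -0.0526, 0.0002]
tcp_rot: [-3.141, -0.003, 0.001]
wrist_force: [0.5, 0.2, 1.0]
width: 0.996
grip_force: 0.0
```

```bash
python3 - <<'E'
from h import *
s=read_state();p=s["tool_pos"];C=np.zeros((300,800,3),np.uint8)
for n,c in(("scene",0),("side",400)):
    u=proj(n,[p+[0,0,.03]])[0].astype(int);x0,y0=u[0]-40,u[1]-30;print(n,x0,y0,((proj(n,[p+[0,.05,.02],p+[0,-.05,.02],p+[0,.05,.04],p+[0,-.05,.04]])-[x0,y0])*5+[c,0]).round())
    C[:,c:c+400]=cv2.resize(vision.read_camera(n)[y0:y0+60,x0:x0+80,::-1],None,fx=5,fy=5,interpolation=cv2.INTER_CUBIC)
cv2.imwrite("pics/c2.png",C)
E
```

```text
scene 215 221 [[285. 142.]
 [121. 187.]
 [282. 120.]
 [116. 165.]]
side 301 245 [[590.  93.]
 [618. 245.]
 [591.  68.]
 [619. 220.]]
```

View pics/c2.png

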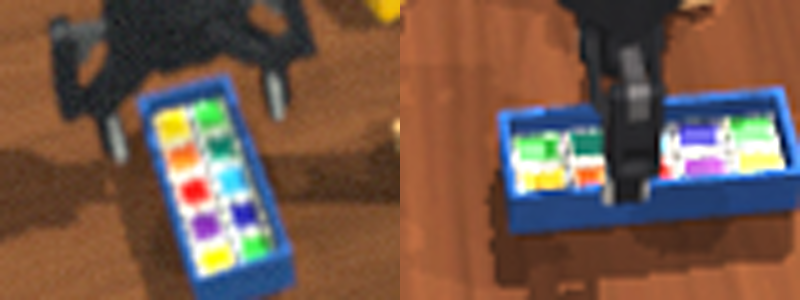

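The finger tips appear about 42 mm above the table at reported z=0 (scene tips at (120,160), (278,118)), straddling the blue tin. I go 22 mm lower and grip.

Request:
jog_arm(
  turn=[
    [0, 0, 0],
    [0, 0, 0],
    [0, 0, 0],
    [0, 0, 0],
    [0, 0, 0],
    [0, 0, 0],
    [0, 0, 0],
    [0, 0, 0],
    [0, 0, 0],
    [0, 0, 0],
    [0, 0, 0],
    [0, 0, 0],
  ],
  delta_pos=[
    [0, 0, 0.006],
    [0, 0, 0.006],
    [0, 0, 0.006],
    [0, 0, 0.004],
    [0, 0, 0],
    [0, 0, 0],
    [0, 0, 0],
    [0, 0, 0],
    [0, 0, 0],
    [0, 0, 0],
    [0, 0, 0],
    [0, 0, 0],
  ],
  gripper=[0.085, 0.085, 0.085, 0.085, 0.085, 0.065, 0.06, 0.055, 0.05, 0.045, 0.045, 0.045],
  grip_force=35,
)

```text
time: 14.23
tool_pos: [0.6218, -0.0527, -0.0214]
tcp_rot: [3.142, 0.001, 0.001]
wrist_force: [-2.0, 0.7, 2.9]
width: 0.649
grip_force: 38.0
```

Request:
jog_arm(
  turn=[
    [0, 0, 0],
    [0, 0, 0],
    [0, 0, 0],
    [0, 0, 0],
    [0, 0, 0],
    [0, 0, 0],
    [0, 0, 0],
    [0, 0, 0],
    [0, 0, 0],
    [0, 0, 0],
    [0, 0, 0],
    [0, 0, 0],
    [0, 0, 0],
    [0, 0, 0],
    [0, 0, 0],
    [0, 0, 0],
  ],
  delta_pos=[
    [0, 0, -0.015],
    [0, 0, -0.035],
    [0, 0, -0.035],
    [0, 0, -0.035],
    [0, 0, -0.035],
    [0, 0, -0.035],
    [0, 0, -0.035],
    [0.003, -0.03, 0],
    [0.003, -0.03, 0],
    [0.003, -0.03, 0],
    [0.003, -0.03, 0],
    [0.003, -0.03, 0],
    [0.003, -0.03, 0],
    [0.003, -0.031, 0],
    [0.003, -0.031, 0],
    [0, 0, 0],
  ],
  gripper=[0.045, 0.045, 0.045, 0.045, 0.045, 0.045, 0.045, 0.045, 0.045, 0.045, 0.045, 0.045, 0.045, 0.045, 0.045, 0.045],
)

```text
time: 15.57
tool_pos: [0.6447, 0.1952, 0.2021]
tcp_rot: [-3.138, -0.008, 0.002]
wrist_force: [1.0, 0.2, -2.3]
width: 0.645
grip_force: 37.9
```

Request:
jog_arm(
  turn=[
    [0, 0, -0.1147],
    [0, 0, -0.1147],
    [0, 0, -0.1147],
    [0, 0, -0.1147],
    [0, 0, -0.1147],
    [0, 0, -0.1147],
    [0, 0, -0.1147],
    [0, 0, -0.1147],
    [0, 0, -0.1147],
    [0, 0, -0.1147],
    [0, 0, -0.1147],
    [0, 0, -0.1147],
    [0, 0, -0.1147],
    [0, 0, -0.1147],
    [0, 0, -0.1147],
    [0, 0, 0],
    [0, 0, 0],
  ],
  delta_pos=[
    [0, 0, 0],
    [0, 0, 0],
    [0, 0, 0],
    [0, 0, 0],
    [0, 0, 0],
    [0, 0, 0],
    [0, 0, 0],
    [0, 0, 0],
    [0, 0, 0],
    [0, 0, 0],
    [0, 0, 0],
    [0, 0, 0],
    [0, 0, 0],
    [0, 0, 0],
    [0, 0, 0],
    [0, 0, 0],
    [0, 0, 0],
  ],
  gripper=[0.045, 0.045, 0.045, 0.045, 0.045, 0.045, 0.045, 0.045, 0.045, 0.045, 0.045, 0.045, 0.045, 0.045, 0.045, 0.045, 0.045],
)

```text
time: 16.98
tool_pos: [0.6449, 0.189, 0.2025]
tcp_rot: [-2.052, -2.378, 0.002]
wrist_force: [-0.4, 0.4, -1.3]
width: 0.646
grip_force: 37.9
```

```bash
python3 - <<'E'
from h import *
s=read_state();im=vision.read_camera("wrist");cv2.imwrite("pics/w5.png",im[:,:,::-1])
R=Ro.from_rotvec(s["tcp_rot"]).as_matrix();print(s["tool_pos"],np.arctan2(R[1,0],R[0,0]),s["time"])
E
```

```text
[0.64489012 0.18896681 0.20247794] 1.7179780682049266 16.9833
```

View pics/w5.png

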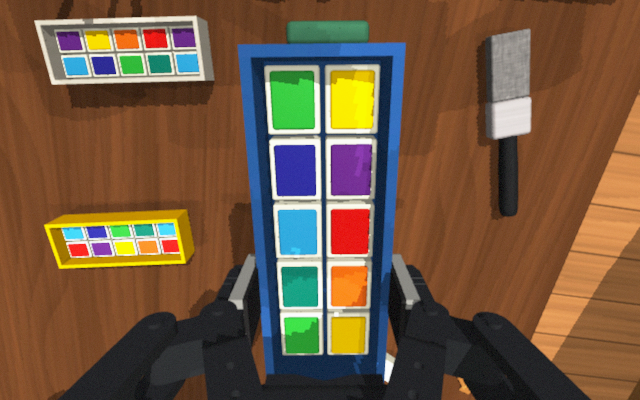

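```bash
python3 - <<'E'
from h import *
s=read_state();im=cv2.imread("pics/w5.png")[:,:,::-1].copy();Rt=wristRt(s)
h=hull(im,"blue",None,(235,40,410,380),25);zo=s["tool_pos"][2]+.0214
u=np.array([np.cos(1.72),np.sin(1.72)]);p0=[*(s["tool_pos"][:2]+.02*u),1.72]
# only upper part reliable: use rim plane points
for uv in((240,45),(405,43),(265,378)):print(ray("wrist",uv,zo+.038,Rt).round(4))
m=cv2.inRange(hsv(im),(70,90,20),(95,255,200))[10:50,270:385];ys,xs=np.nonzero(m);print(xs.min()+270,xs.max()+270,ys.min()+10,ys.max()+10)
a=ray("wrist",(288,22),.19,Rt);b=ray("wrist",(368,22),.19,Rt);print("post outer top corners",a,b,"mid",(a+b)/2,"len",np.linalg.norm(a-b))
st=np.array([.6455,.192]);print("model outer mid",st+.111*u,"inner",st+.099*u)
w=ray("wrist",(240,45),zo+.038,Rt);v=ray("wrist",(405,43),zo+.038,Rt);e=(w+v)[:2]/2
print("tin end mid",e,"expected",s["tool_pos"][:2]+.095*u,"tin width",np.linalg.norm(w-v),"yaw",np.arctan2(*(v-w)[1::-1])+np.pi/2)
E
```

```text
[0.6028 0.2792 0.262 ]
[0.6571 0.2878 0.262 ]
[0.624  0.1363 0.262 ]
287 368 21 42
post outer top corners [0.60941651 0.2978582  0.19      ] [0.65046835 0.30392018 0.19      ] mid [0.62994243 0.30088919 0.19      ] len 0.04149699348893348
model outer mid [0.62899977 0.30176676] inner [0.63078358 0.28990009]
tin end mid [0.62996601 0.28349707] expected [0.63086661 0.28300957] tin width 0.05497481084386064 yaw 1.7285564820278916
```

Request:
jog_arm(
  turn=[
    [0, 0, 0],
    [0, 0, 0],
    [0, 0, 0],
    [0, 0, 0],
    [0, 0, 0],
    [0, 0, 0],
    [0, 0, 0],
    [0, 0, 0],
    [0, 0, 0],
    [0, 0, 0],
    [0, 0, 0],
  ],
  delta_pos=[
    [0, 0, 0.03],
    [0, 0, 0.03],
    [0, 0, 0.03],
    [0, 0, 0.03],
    [0, 0, 0.03],
    [0, 0, 0.025],
    [0, 0, 0.015],
    [0, 0, 0.01],
    [0, 0, 0.006],
    [0, 0, 0.003],
    [0, 0, 0],
  ],
  gripper=[0.045, 0.045, 0.045, 0.045, 0.045, 0.045, 0.045, 0.045, 0.045, 0.045, 0.045],
)

```text
time: 17.95
tool_pos: [0.6461, 0.1896, -0.0051]
tcp_rot: [2.048, 2.381, 0.002]
wrist_force: [-0.6, 0.2, -1.3]
width: 0.649
grip_force: 37.9
```

Request:
jog_arm(
  turn=[
    [0, 0, 0],
    [0, 0, 0],
    [0, 0, 0],
    [0, 0, 0],
  ],
  delta_pos=[
    [0, 0, 0.001],
    [0, 0, 0.001],
    [0, 0, 0.001],
    [0, 0, 0],
  ],
  gripper=[0.045, 0.045, 0.045, 0.045],
)

```text
time: 18.28
tool_pos: [0.6458, 0.1895, -0.0081]
tcp_rot: [2.048, 2.382, 0.002]
wrist_force: [-0.1, -0.3, -2.0]
width: 0.644
grip_force: 37.9
```

Request:
jog_arm(
  turn=[
    [0, 0, 0],
    [0, 0, 0],
    [0, 0, 0],
    [0, 0, 0],
    [0, 0, 0],
    [0, 0, 0],
    [0, 0, 0],
    [0, 0, 0],
  ],
  delta_pos=[
    [0, 0, 0.001],
    [0, 0, 0.001],
    [0, 0, 0],
    [0, 0, 0],
    [0, 0, 0],
    [0, 0, 0],
    [0, 0, 0],
    [0, 0, 0],
  ],
  gripper=[0.045, 0.045, 0.06, 0.065, 0.07, 0.08, 0.085, 0.085],
)

```text
time: 18.95
tool_pos: [0.6452, 0.1894, -0.0109]
tcp_rot: [-2.048, -2.382, 0.0]
wrist_force: [-0.8, 0.5, 0.6]
width: 0.995
grip_force: 0.0
```

Request:
jog_arm(
  turn=[
    [0, 0, 0],
    [0, 0, 0],
    [0, 0, 0],
    [0, 0, 0],
    [0, 0, 0],
    [0, 0, 0],
    [0, 0, 0],
    [0, 0, 0],
    [0, 0, 0],
  ],
  delta_pos=[
    [0, 0, -0.015],
    [0, 0, -0.03],
    [0, 0, -0.03],
    [0, 0, -0.03],
    [0, 0, -0.03],
    [0, 0, -0.03],
    [0, 0, -0.03],
    [0, 0, -0.015],
    [0, 0, 0],
  ],
  gripper=[0.085, 0.085, 0.085, 0.085, 0.085, 0.085, 0.085, 0.085, 0.085],
)

```text
time: 19.7
tool_pos: [0.6487, 0.1903, 0.207]
tcp_rot: [2.044, 2.377, 0.014]
wrist_force: [1.1, -0.4, 0.7]
width: 0.998
grip_force: 0.0
```

```bash
python3 look.py w6 blue .643 .209 1.72 .012
```

```text
blue [0.6418 0.2097 1.7278] loss 0.019 px [290.  69.] [346. 215.] expected [290.  69.] [350. 217.]
tool [0.6487 0.1903 0.207 ] theta 1.7214 t 19.7
tool delta [ 0.0202 -0.0039 -0.    ] turn -0.0065
```

Request:
jog_arm(
  turn=[
    [0, 0, 0],
    [0, 0, 0],
    [0, 0, 0],
    [0, 0, 0],
    [0, 0, 0],
    [0, 0, 0],
    [0, 0, 0],
    [0, 0, 0],
    [0, 0, 0],
  ],
  delta_pos=[
    [-0.0077, -0.0264, 0],
    [-0.0077, -0.0264, 0],
    [-0.0077, -0.0264, 0],
    [-0.0077, -0.0264, 0],
    [-0.0077, -0.0264, 0],
    [-0.0077, -0.0264, 0],
    [-0.0077, -0.0264, 0],
    [-0.0077, -0.0264, 0],
    [0, 0, 0],
  ],
  gripper=[0.085, 0.085, 0.085, 0.085, 0.085, 0.085, 0.085, 0.085, 0.085],
)

```text
time: 20.5
tool_pos: [0.44, 0.0951, 0.1968]
tcp_rot: [-2.046, -2.379, 0.008]
wrist_force: [0.0, -0.6, -0.4]
width: 0.992
grip_force: 0.0
```

Request:
jog_arm(
  turn=[
    [0, 0, 0.117],
    [0, 0, 0.117],
    [0, 0, 0.117],
    [0, 0, 0.117],
    [0, 0, 0.117],
    [0, 0, 0.117],
    [0, 0, 0.117],
    [0, 0, 0.117],
    [0, 0, 0.117],
    [0, 0, 0.117],
    [0, 0, 0.117],
    [0, 0, 0.117],
    [0, 0, 0.117],
    [0, 0, 0],
    [0, 0, 0],
    [0, 0, 0],
  ],
  delta_pos=[
    [0, 0, 0.005],
    [0, 0, 0.005],
    [0, 0, 0.005],
    [0, 0, 0.005],
    [0, 0, 0.005],
    [0, 0, 0.005],
    [0, 0, 0.005],
    [0, 0, 0.005],
    [0, 0, 0],
    [0, 0, 0],
    [0, 0, 0],
    [0, 0, 0],
    [0, 0, 0],
    [0, 0, 0],
    [0, 0, 0],
    [0, 0, 0],
  ],
  gripper=[0.085, 0.085, 0.085, 0.085, 0.085, 0.085, 0.085, 0.085, 0.085, 0.085, 0.085, 0.085, 0.085, 0.085, 0.085, 0.085],
)

```text
time: 21.83
tool_pos: [0.4454, 0.0969, 0.1585]
tcp_rot: [3.125, 0.319, -0.002]
wrist_force: [-0.4, 0.2, 0.7]
width: 0.996
grip_force: 0.0
```

```bash
python3 look.py y1 yellow .4473 .0985 .19
```

```text
yellow [0.4217 0.0636 0.2038] loss 0.074 px [324. 123.] [380. 269.] expected [291.  87.] [356. 246.]
tool [0.4454 0.0969 0.1585] theta 0.2032 t 21.8333
tool delta [-0.0299  0.0278  0.    ] turn -0.0006
```

The yellow tin has been knocked aside. The search window clipped it, so I measure again from the new spot.

```bash
python3 look.py y2 yellow .415 .055 .2;  python3 look.py y3 white .4372 .2715 .171
```

```text
yellow [0.4221 0.0613 0.1959] loss 0.045 px [324. 123.] [389. 274.] expected [330. 131.] [394. 280.]
tool [0.4455 0.0968 0.1587] theta 0.2027 t 21.8833
tool delta [-0.03    0.0301  0.    ] turn 0.0068
white [0.4381 0.2721 0.173 ] loss 0.108 px [87. 56.] [175. 223.] expected [85. 56.] [186. 224.]
tool [0.4456 0.0968 0.1588] theta 0.2022 t 21.9333
tool delta [ 0.0279 -0.1732 -0.    ] turn 0.0292
```

View pics/y2.png

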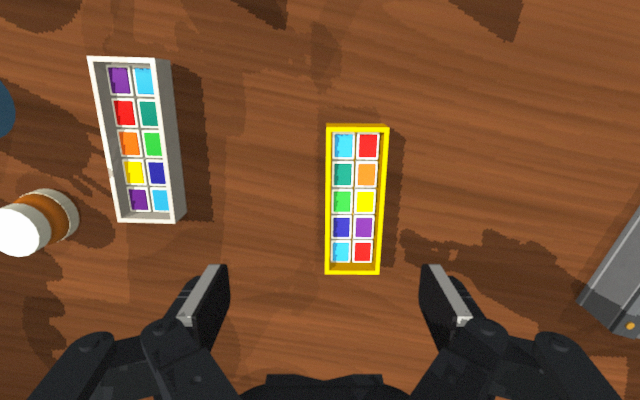

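The yellow tin is at (357,199), aligned with the gripper; white unchanged at (137,140).

Request:
jog_arm(
  turn=[
    [0, 0, 0],
    [0, 0, 0],
    [0, 0, 0],
    [0, 0, 0],
    [0, 0, 0],
    [0, 0, 0],
  ],
  delta_pos=[
    [-0.01, 0.01, 0.01],
    [-0.01, 0.01, 0.01],
    [-0.01, 0.01, 0.01],
    [0, 0, 0.01],
    [0, 0, 0],
    [0, 0, 0],
  ],
  gripper=[0.085, 0.085, 0.085, 0.085, 0.085, 0.085],
)

```text
time: 22.48
tool_pos: [0.4222, 0.0617, 0.1188]
tcp_rot: [-3.125, -0.314, 0.001]
wrist_force: [0.4, -0.2, 0.3]
width: 0.993
grip_force: 0.0
```

```bash
python3 look.py y4 yellow .4221 .0613 .196
```

```text
yellow [0.4221 0.0619 0.1962] loss 0.038 px [286.  92.] [361. 269.] expected [287.  92.] [362. 269.]
tool [0.4222 0.0617 0.1188] theta 0.2002 t 22.4833
tool delta [-0.     -0.0002  0.    ] turn 0.004
```

Request:
jog_arm(
  turn=[
    [0, 0, 0],
    [0, 0, 0],
    [0, 0, 0],
    [0, 0, 0],
    [0, 0, 0],
    [0, 0, 0],
    [0, 0, 0],
    [0, 0, 0],
    [0, 0, 0],
    [0, 0, 0],
    [0, 0, 0],
    [0, 0, 0],
    [0, 0, 0],
    [0, 0, 0],
    [0, 0, 0],
  ],
  delta_pos=[
    [0, 0, 0.025],
    [0, 0, 0.025],
    [0, 0, 0.025],
    [0, 0, 0.025],
    [0, 0, 0.02],
    [0, 0, 0.015],
    [0, 0, 0.005],
    [0, 0, 0],
    [0, 0, 0],
    [0, 0, 0],
    [0, 0, 0],
    [0, 0, 0],
    [0, 0, 0],
    [0, 0, 0],
    [0, 0, 0],
  ],
  gripper=[0.085, 0.085, 0.085, 0.085, 0.085, 0.085, 0.085, 0.085, 0.065, 0.06, 0.055, 0.05, 0.045, 0.045, 0.045],
  grip_force=35,
)

```text
time: 23.78
tool_pos: [0.4242, 0.0618, -0.0191]
tcp_rot: [-3.126, -0.314, -0.006]
wrist_force: [-0.8, 1.4, 5.9]
width: 0.646
grip_force: 38.0
```

Request:
jog_arm(
  turn=[
    [0, 0, 0],
    [0, 0, 0],
    [0, 0, 0],
    [0, 0, 0],
    [0, 0, 0],
    [0, 0, 0],
    [0, 0, 0],
    [0, 0, 0],
    [0, 0, 0],
    [0, 0, 0],
    [0, 0, 0],
    [0, 0, 0],
    [0, 0, 0],
    [0, 0, 0],
    [0, 0, 0],
    [0, 0, 0],
    [0, 0, 0],
    [0, 0, 0],
  ],
  delta_pos=[
    [0, 0, -0.015],
    [0, 0, -0.03],
    [0, 0, -0.03],
    [0, 0, -0.03],
    [0, 0, -0.03],
    [0, 0, -0.03],
    [0, 0, -0.03],
    [0, 0, -0.03],
    [0, 0, -0.015],
    [0.0305, -0.0082, 0],
    [0.0305, -0.0082, 0],
    [0.0305, -0.0082, 0],
    [0.0305, -0.0082, 0],
    [0.0305, -0.0082, 0],
    [0.0305, -0.0082, 0],
    [0.0305, -0.0082, 0],
    [0.0305, -0.0082, 0],
    [0, 0, 0],
  ],
  gripper=[0.045, 0.045, 0.045, 0.045, 0.045, 0.045, 0.045, 0.045, 0.045, 0.045, 0.045, 0.045, 0.045, 0.045, 0.045, 0.045, 0.045, 0.045],
)

```text
time: 25.28
tool_pos: [0.6523, 0.1765, 0.2175]
tcp_rot: [-3.125, -0.315, -0.002]
wrist_force: [0.2, -0.2, -0.9]
width: 0.644
grip_force: 38.2
```

Request:
jog_arm(
  turn=[
    [0, 0, -0.117],
    [0, 0, -0.117],
    [0, 0, -0.117],
    [0, 0, -0.117],
    [0, 0, -0.117],
    [0, 0, -0.117],
    [0, 0, -0.117],
    [0, 0, -0.117],
    [0, 0, -0.117],
    [0, 0, -0.117],
    [0, 0, -0.117],
    [0, 0, -0.117],
    [0, 0, -0.117],
    [0, 0, 0],
    [0, 0, 0],
    [0, 0, 0],
  ],
  delta_pos=[
    [0, 0, 0],
    [0, 0, 0],
    [0, 0, 0],
    [0, 0, 0],
    [0, 0, 0],
    [0, 0, 0],
    [0, 0, 0],
    [0, 0, 0],
    [0, 0, 0],
    [0, 0, 0],
    [0, 0, 0],
    [0, 0, 0],
    [0, 0, 0],
    [0, 0, 0],
    [0, 0, 0],
    [0, 0, 0],
  ],
  gripper=[0.045, 0.045, 0.045, 0.045, 0.045, 0.045, 0.045, 0.045, 0.045, 0.045, 0.045, 0.045, 0.045, 0.045, 0.045, 0.045],
)

```text
time: 26.62
tool_pos: [0.648, 0.1741, 0.2192]
tcp_rot: [-2.052, -2.379, 0.0]
wrist_force: [-0.4, -0.2, -1.9]
width: 0.644
grip_force: 38.2
```

```bash
cat > held.py <<'E'
# pose of the held tin from its far (camera side) end corners and its near end, at rim height
import sys
from h import *
col,name,G=sys.argv[1],sys.argv[2],float(sys.argv[3])
s=read_state();im=vision.read_camera("wrist");cv2.imwrite(f"pics/{name}.png",im[:,:,::-1]);Rt=wristRt(s)
R=Ro.from_rotvec(s["tcp_rot"]).as_matrix();th=np.arctan2(R[1,0],R[0,0]);zo=s["tool_pos"][2]+G
p0=[*s["tool_pos"][:2],th]
q=proj("wrist",box(p0,*TIN,.008+zo,.038+zo),Rt);a=q.min(0)-20;b=q.max(0)+20
h=hull(im,col,None,(int(max(a[0],0)),int(max(a[1],0)),int(min(b[0],640)),int(min(b[1],400))),25)
p,l=fit([("wrist",Rt,TIN+(.008+zo,.038+zo),fillmask(h))],p0,(.008,.008,.05))
print("held",p.round(4),round(l,3),"tool",s["tool_pos"].round(4),"th",th.round(4),"px",h.min(0),h.max(0),"exp",q.min(0).round(),q.max(0).round(),"t",s["time"])
E
python3 held.py yellow y5 .0195
```

```text
held [0.6469 0.1776 1.715 ] 0.1 tool [0.648  0.1741 0.2192] th 1.7184 px [247.  82.] [402. 379.] exp [247. 102.] [404. 414.] t 26.6167
```

```bash
python3 - <<'E'
from h import *
s=read_state();Rt=wristRt(s);im=cv2.imread("pics/y5.png")[:,:,::-1].copy();z=s["tool_pos"][2]+.0195+.038
m=cv2.inRange(hsv(im),*[np.array(a) for a in RNG["yellow"]])
for r in(82,84,86,90,95,100):x=np.nonzero(m[r,230:420])[0]+230;print(r,x.min() if len(x) else None,x.max() if len(x) else None,len(x))
u=np.array([np.cos(1.7184),np.sin(1.7184)])
for dz in(0,-.003,.003):
    a=ray("wrist",(247,84),z+dz,Rt)[:2];b=ray("wrist",(402,82),z+dz,Rt)[:2];print(dz,np.linalg.norm(a-b),(a+b)/2-.075*u,((a+b)/2-.075*u-s["tool_pos"][:2])@u)
E
```

```text
82 327 342 16
84 None None 0
86 None None 0
90 None None 0
95 None None 0
100 None None 0
0 0.054332199280729646 [0.64647874 0.18231184] 0.008287675859725804
-0.003 0.055641824348678155 [0.64648381 0.18229396] 0.008269243893587902
0.003 0.05302257421278101 [0.64647366 0.18232972] 0.008306107825863673
```

```bash
python3 - <<'E'
from h import *
s=read_state();Rt=wristRt(s);im=cv2.imread("pics/y5.png")[:,:,::-1].copy();z=s["tool_pos"][2]+.0195+.038
m=cv2.inRange(hsv(im),*[np.array(a) for a in RNG["yellow"]])
u=np.array([np.cos(1.7184),np.sin(1.7184)])
for r in range(92,120,2):
    x=np.nonzero(m[r,230:420])[0]+230
    if len(x)>60: print(r,x.min(),x.max());break
a=ray("wrist",(x.min(),r-1),z,Rt)[:2];b=ray("wrist",(x.max()+1,r-1),z,Rt)[:2];c=(a+b)/2-.075*u;d=c-s["tool_pos"][:2];print(np.linalg.norm(a-b),c,d@u,d@[u[1],-u[0]])
E
```

```text
108 258 390
0.04767056837691871 [0.64770763 0.17425847] 0.00014113977852968671 -0.0003902934510441165
```

Request:
jog_arm(
  turn=[
    [0, 0, 0],
    [0, 0, 0],
    [0, 0, 0],
    [0, 0, 0],
    [0, 0, 0],
    [0, 0, 0],
    [0, 0, 0],
    [0, 0, 0],
    [0, 0, 0],
    [0, 0, 0],
    [0, 0, 0],
  ],
  delta_pos=[
    [0, 0, 0.03],
    [0, 0, 0.03],
    [0, 0, 0.03],
    [0, 0, 0.03],
    [0, 0, 0.03],
    [0, 0, 0.018],
    [0, 0, 0.011],
    [0, 0, 0.008],
    [0, 0, 0.005],
    [0, 0, 0],
    [0, 0, 0],
  ],
  gripper=[0.045, 0.045, 0.045, 0.045, 0.045, 0.045, 0.045, 0.045, 0.045, 0.045, 0.045],
)

```text
time: 27.58
tool_pos: [0.6494, 0.1745, 0.0285]
tcp_rot: [2.048, 2.381, 0.003]
wrist_force: [0.7, -0.3, -2.1]
width: 0.642
grip_force: 38.1
```

Request:
jog_arm(
  turn=[
    [0, 0, 0],
    [0, 0, 0],
    [0, 0, 0],
    [0, 0, 0],
  ],
  delta_pos=[
    [0, 0, 0.001],
    [0, 0, 0.001],
    [0, 0, 0.001],
    [0, 0, 0],
  ],
  gripper=[0.045, 0.045, 0.045, 0.045],
)

```text
time: 27.92
tool_pos: [0.6486, 0.1743, 0.0246]
tcp_rot: [2.048, 2.382, 0.001]
wrist_force: [-0.8, -0.0, -1.3]
width: 0.646
grip_force: 38.1
```

Request:
jog_arm(
  turn=[
    [0, 0, 0],
    [0, 0, 0],
    [0, 0, 0],
    [0, 0, 0],
  ],
  delta_pos=[
    [0, 0, 0.001],
    [0, 0, 0.001],
    [0, 0, 0.001],
    [0, 0, 0],
  ],
  gripper=[0.045, 0.045, 0.045, 0.045],
)

```text
time: 28.25
tool_pos: [0.6486, 0.1743, 0.023]
tcp_rot: [2.048, 2.382, 0.0]
wrist_force: [-3.4, -0.6, 6.6]
width: 0.649
grip_force: 39.2
```

Request:
jog_arm(
  turn=[
    [0, 0, 0],
    [0, 0, 0],
    [0, 0, 0],
    [0, 0, 0],
    [0, 0, 0],
    [0, 0, 0],
    [0, 0, 0],
    [0, 0, 0],
    [0, 0, 0],
    [0, 0, 0],
    [0, 0, 0],
    [0, 0, 0],
    [0, 0, 0],
    [0, 0, 0],
    [0, 0, 0],
  ],
  delta_pos=[
    [0, 0, 0],
    [0, 0, 0],
    [0, 0, 0],
    [0, 0, 0],
    [0, 0, 0],
    [0, 0, 0],
    [0, 0, -0.015],
    [0, 0, -0.03],
    [0, 0, -0.03],
    [0, 0, -0.03],
    [0, 0, -0.03],
    [0, 0, -0.03],
    [0, 0, -0.02],
    [0, 0, 0],
    [0, 0, 0],
  ],
  gripper=[0.058, 0.062, 0.066, 0.075, 0.085, 0.085, 0.085, 0.085, 0.085, 0.085, 0.085, 0.085, 0.085, 0.085, 0.085],
)

```text
time: 29.5
tool_pos: [0.6498, 0.1746, 0.2096]
tcp_rot: [2.046, 2.38, 0.007]
wrist_force: [-0.2, 0.1, 0.8]
width: 0.992
grip_force: 0.0
```

```bash
python3 look.py w7 yellow .648 .1743 1.72 .042; python3 look.py w8 white .4372 .2715 .171
```

```text
yellow [0.6474 0.1765 1.7168] loss 0.136 px [290.  65.] [354. 246.] expected [290.  91.] [354. 244.]
tool [0.6498 0.1746 0.2096] theta 1.7213 t 29.5
tool delta [ 0.0022 -0.0021 -0.    ] turn 0.0046
white [0.4373 0.2705 0.1706] loss 0.009 px [32.  0.] [211.  67.] expected [30. -4.] [212.  67.]
tool [0.6485 0.1743 0.2071] theta 1.7213 t 29.55
tool delta [ 0.1268 -0.1943 -0.0002] turn 1.5507
```

View pics/w7.png

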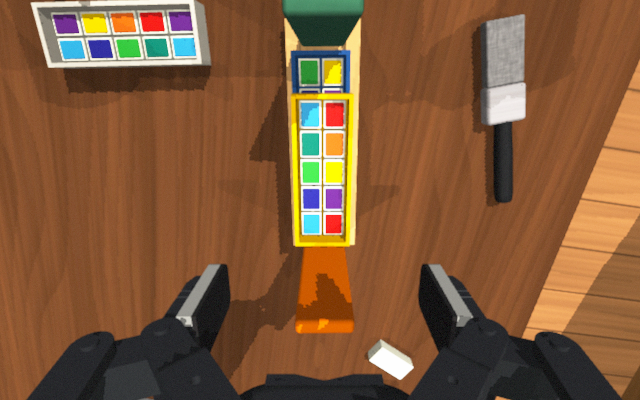

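Yellow rests well above blue, close to the orange post. On to white.

Request:
jog_arm(
  turn=[
    [0, 0, 0],
    [0, 0, 0],
    [0, 0, 0],
    [0, 0, 0],
    [0, 0, 0],
    [0, 0, 0],
    [0, 0, 0],
    [0, 0, 0],
    [0, 0, 0],
  ],
  delta_pos=[
    [0.0159, -0.0243, 0],
    [0.0159, -0.0243, 0],
    [0.0159, -0.0243, 0],
    [0.0159, -0.0243, 0],
    [0.0159, -0.0243, 0],
    [0.0159, -0.0243, 0],
    [0.0159, -0.0243, 0],
    [0.0159, -0.0243, 0],
    [0, 0, 0],
  ],
  gripper=[0.085, 0.085, 0.085, 0.085, 0.085, 0.085, 0.085, 0.085, 0.085],
)

```text
time: 30.35
tool_pos: [0.4314, 0.2716, 0.2037]
tcp_rot: [-2.042, -2.382, 0.008]
wrist_force: [-0.9, 0.8, -0.7]
width: 0.994
grip_force: 0.0
```

Request:
jog_arm(
  turn=[
    [0, 0, 0.1193],
    [0, 0, 0.1193],
    [0, 0, 0.1193],
    [0, 0, 0.1193],
    [0, 0, 0.1193],
    [0, 0, 0.1193],
    [0, 0, 0.1193],
    [0, 0, 0.1193],
    [0, 0, 0.1193],
    [0, 0, 0.1193],
    [0, 0, 0.1193],
    [0, 0, 0.1193],
    [0, 0, 0.1193],
    [0, 0, 0],
    [0, 0, 0],
    [0, 0, 0],
  ],
  delta_pos=[
    [0, 0, 0],
    [0, 0, 0],
    [0, 0, 0],
    [0, 0, 0],
    [0, 0, 0],
    [0, 0, 0],
    [0, 0, 0],
    [0, 0, 0],
    [0, 0, 0.01],
    [0, 0, 0.01],
    [0, 0, 0.015],
    [0, 0, 0.015],
    [0, 0, 0.015],
    [0, 0, 0.015],
    [0, 0, 0],
    [0, 0, 0],
  ],
  gripper=[0.085, 0.085, 0.085, 0.085, 0.085, 0.085, 0.085, 0.085, 0.085, 0.085, 0.085, 0.085, 0.085, 0.085, 0.085, 0.085],
)

```text
time: 31.68
tool_pos: [0.4355, 0.2697, 0.1239]
tcp_rot: [3.128, 0.268, -0.007]
wrist_force: [-0.3, 0.4, -0.5]
width: 0.996
grip_force: 0.0
```

```bash
python3 look.py h1 white .4373 .2710 .171
```

```text
white [0.4383 0.2703 0.1697] loss 0.03 px [286.  88.] [360. 263.] expected [285.  88.] [359. 263.]
tool [0.4355 0.2697 0.1239] theta 0.1707 t 31.6833
tool delta [ 0.0028 -0.0001 -0.    ] turn 0.0011
```

Request:
jog_arm(
  turn=[
    [0, 0, 0],
    [0, 0, 0],
    [0, 0, 0],
    [0, 0, 0],
    [0, 0, 0],
    [0, 0, 0],
    [0, 0, 0],
    [0, 0, 0],
    [0, 0, 0],
    [0, 0, 0],
    [0, 0, 0],
    [0, 0, 0],
    [0, 0, 0],
    [0, 0, 0],
    [0, 0, 0],
  ],
  delta_pos=[
    [0.002, 0, 0.025],
    [0, 0, 0.025],
    [0, 0, 0.025],
    [0, 0, 0.025],
    [0, 0, 0.02],
    [0, 0, 0.015],
    [0, 0, 0.009],
    [0, 0, 0],
    [0, 0, 0],
    [0, 0, 0],
    [0, 0, 0],
    [0, 0, 0],
    [0, 0, 0],
    [0, 0, 0],
    [0, 0, 0],
  ],
  gripper=[0.085, 0.085, 0.085, 0.085, 0.085, 0.085, 0.085, 0.085, 0.065, 0.06, 0.055, 0.05, 0.045, 0.045, 0.045],
  grip_force=35,
)

```text
time: 32.98
tool_pos: [0.4407, 0.2721, -0.0159]
tcp_rot: [-3.129, -0.267, -0.005]
wrist_force: [-0.2, -0.5, 5.7]
width: 0.641
grip_force: 38.0
```

Request:
jog_arm(
  turn=[
    [0, 0, 0],
    [0, 0, 0],
    [0, 0, 0],
    [0, 0, 0],
    [0, 0, 0],
    [0, 0, 0],
    [0, 0, 0],
    [0, 0, 0],
    [0, 0, 0],
    [0, 0, 0],
    [0, 0, 0],
    [0, 0, 0],
    [0, 0, 0],
    [0, 0, 0],
    [0, 0, 0],
    [0, 0, 0],
    [0, 0, 0],
    [0, 0, 0],
  ],
  delta_pos=[
    [0, 0, -0.015],
    [0, 0, -0.03],
    [0, 0, -0.03],
    [0, 0, -0.03],
    [0, 0, -0.03],
    [0, 0, -0.03],
    [0, 0, -0.03],
    [0, 0, -0.03],
    [0, 0, -0.015],
    [0.0236, 0.012, 0],
    [0.0236, 0.012, 0],
    [0.0236, 0.012, 0],
    [0.0236, 0.012, 0],
    [0.0236, 0.012, 0],
    [0.0236, 0.012, 0],
    [0.0236, 0.012, 0],
    [0.0236, 0.012, 0],
    [0, 0, 0],
  ],
  gripper=[0.045, 0.045, 0.045, 0.045, 0.045, 0.045, 0.045, 0.045, 0.045, 0.045, 0.045, 0.045, 0.045, 0.045, 0.045, 0.045, 0.045, 0.045],
)

```text
time: 34.48
tool_pos: [0.6452, 0.2066, 0.2214]
tcp_rot: [3.129, 0.264, 0.003]
wrist_force: [-0.3, -0.1, -0.7]
width: 0.644
grip_force: 37.8
```

Request:
jog_arm(
  turn=[
    [0, 0, -0.1192],
    [0, 0, -0.1192],
    [0, 0, -0.1192],
    [0, 0, -0.1192],
    [0, 0, -0.1192],
    [0, 0, -0.1192],
    [0, 0, -0.1192],
    [0, 0, -0.1192],
    [0, 0, -0.1192],
    [0, 0, -0.1192],
    [0, 0, -0.1192],
    [0, 0, -0.1192],
    [0, 0, -0.1192],
    [0, 0, 0],
    [0, 0, 0],
    [0, 0, 0],
  ],
  delta_pos=[
    [0, 0, 0],
    [0, 0, 0],
    [0, 0, 0],
    [0, 0, 0],
    [0, 0, 0],
    [0, 0, 0],
    [0, 0, 0],
    [0, 0, 0],
    [0, 0, 0],
    [0, 0, 0],
    [0, 0, 0],
    [0, 0, 0],
    [0, 0, 0],
    [0, 0, 0],
    [0, 0, 0],
    [0, 0, 0],
  ],
  gripper=[0.045, 0.045, 0.045, 0.045, 0.045, 0.045, 0.045, 0.045, 0.045, 0.045, 0.045, 0.045, 0.045, 0.045, 0.045, 0.045],
)

```text
time: 35.82
tool_pos: [0.641, 0.2087, 0.2221]
tcp_rot: [-2.053, -2.378, 0.0]
wrist_force: [0.0, 0.1, -1.1]
width: 0.642
grip_force: 37.8
```

```bash
cat > end.py <<'E'
import sys
from h import *
col,name,G=sys.argv[1],sys.argv[2],float(sys.argv[3])
s=read_state();im=vision.read_camera("wrist");cv2.imwrite(f"pics/{name}.png",im[:,:,::-1]);Rt=wristRt(s)
R=Ro.from_rotvec(s["tcp_rot"]).as_matrix();th=np.arctan2(R[1,0],R[0,0]);z=s["tool_pos"][2]+G+.038;u=np.array([np.cos(th),np.sin(th)])
m=cv2.inRange(hsv(im),*[np.array(a) for a in RNG[col]])
n=(m[:,225:425]>0).sum(1);r=[i for i in range(60,200) if n[i]>100][0];x=np.nonzero(m[r+3,225:425])[0]+225
a=ray("wrist",(x.min(),r),z,Rt)[:2];b=ray("wrist",(x.max()+1,r),z,Rt)[:2];c=(a+b)/2-.075*u;d=c-s["tool_pos"][:2]
print("row",r,x.min(),x.max(),"w",np.linalg.norm(a-b).round(4),"tin",c.round(4),"rel along/across",(d@u).round(4),(d@[u[1],-u[0]]).round(4),"tool",s["tool_pos"].round(4),th.round(4),"t",s["time"])
E
python3 end.py white h2 .016
```

```text
row 108 255 393 w 0.0513 tin [0.6407 0.2082] rel along/across -0.0005 -0.0003 tool [0.641  0.2087 0.2221] 1.7172 t 35.8167
```

Request:
jog_arm(
  turn=[
    [0, 0, 0],
    [0, 0, 0],
    [0, 0, 0],
    [0, 0, 0],
    [0, 0, 0],
    [0, 0, 0],
    [0, 0, 0],
    [0, 0, 0],
    [0, 0, 0],
    [0, 0, 0],
  ],
  delta_pos=[
    [0, 0.0015, 0.03],
    [0, 0, 0.03],
    [0, 0, 0.03],
    [0, 0, 0.03],
    [0, 0, 0.02],
    [0, 0, 0.01],
    [0, 0, 0.006],
    [0, 0, 0.004],
    [0, 0, 0],
    [0, 0, 0],
  ],
  gripper=[0.045, 0.045, 0.045, 0.045, 0.045, 0.045, 0.045, 0.045, 0.045, 0.045],
)

```text
time: 36.7
tool_pos: [0.6442, 0.2093, 0.0639]
tcp_rot: [2.049, 2.379, 0.004]
wrist_force: [-0.1, 0.2, -1.2]
width: 0.644
grip_force: 37.7
```

Request:
jog_arm(
  turn=[
    [0, 0, 0],
    [0, 0, 0],
    [0, 0, 0],
    [0, 0, 0],
  ],
  delta_pos=[
    [0, 0, 0.001],
    [0, 0, 0.001],
    [0, 0, 0.001],
    [0, 0, 0],
  ],
  gripper=[0.045, 0.045, 0.045, 0.045],
)

```text
time: 37.03
tool_pos: [0.6431, 0.2089, 0.0596]
tcp_rot: [2.05, 2.381, 0.001]
wrist_force: [-0.4, -0.3, -0.3]
width: 0.638
grip_force: 37.7
```

Request:
jog_arm(
  turn=[
    [0, 0, 0],
    [0, 0, 0],
    [0, 0, 0],
    [0, 0, 0],
    [0, 0, 0],
  ],
  delta_pos=[
    [0, 0, 0.001],
    [0, 0, 0.001],
    [0, 0, 0.001],
    [0, 0, 0],
    [0, 0, 0],
  ],
  gripper=[0.045, 0.045, 0.045, 0.045, 0.045],
)

```text
time: 37.45
tool_pos: [0.6429, 0.2089, 0.0562]
tcp_rot: [2.05, 2.381, -0.0]
wrist_force: [-0.6, -0.0, -1.0]
width: 0.642
grip_force: 37.8
```

Request:
jog_arm(
  turn=[
    [0, 0, 0],
    [0, 0, 0],
    [0, 0, 0],
    [0, 0, 0],
    [0, 0, 0],
  ],
  delta_pos=[
    [0, 0, 0.001],
    [0, 0, 0.001],
    [0, 0, 0],
    [0, 0, 0],
    [0, 0, 0],
  ],
  gripper=[0.045, 0.045, 0.045, 0.045, 0.045],
)

```text
time: 37.87
tool_pos: [0.643, 0.2089, 0.0561]
tcp_rot: [2.05, 2.381, 0.0]
wrist_force: [-2.8, -0.8, 8.6]
width: 0.643
grip_force: 38.8
```

Request:
jog_arm(
  turn=[
    [0, 0, 0],
    [0, 0, 0],
    [0, 0, 0],
    [0, 0, 0],
    [0, 0, 0],
    [0, 0, 0],
    [0, 0, 0],
    [0, 0, 0],
    [0, 0, 0],
    [0, 0, 0],
    [0, 0, 0],
    [0, 0, 0],
    [0, 0, 0],
    [0, 0, 0],
  ],
  delta_pos=[
    [0, 0, 0],
    [0, 0, 0],
    [0, 0, 0],
    [0, 0, 0],
    [0, 0, 0],
    [0, 0, 0],
    [0, 0, -0.015],
    [0, 0, -0.03],
    [0, 0, -0.03],
    [0, 0, -0.03],
    [0, 0, -0.03],
    [0, 0, -0.02],
    [0, 0, 0],
    [0, 0, 0],
  ],
  gripper=[0.058, 0.062, 0.066, 0.075, 0.085, 0.085, 0.085, 0.085, 0.085, 0.085, 0.085, 0.085, 0.085, 0.085],
)

```text
time: 39.03
tool_pos: [0.6441, 0.2092, 0.2113]
tcp_rot: [2.048, 2.379, 0.005]
wrist_force: [0.8, -0.1, -0.5]
width: 0.995
grip_force: 0.0
```

```bash
python3 look.py w9 white .643 .2089 1.72 .072;python3 - <<'E'
from h import *
p=np.array([.454,-.291])+.11*np.array([np.cos(-.102),np.sin(-.102)]);d=p-[.645,.2085];t=1.72
print(p,d@[np.cos(t),np.sin(t)],d@[np.sin(t),-np.cos(t)])
E
```

```text
white [0.6429 0.2072 1.7236] loss 0.051 px [288.  89.] [356. 263.] expected [288.  92.] [358. 258.]
tool [0.6441 0.2092 0.2113] theta 1.72 t 39.0333
tool delta [-0.0018 -0.0015 -0.    ] turn -0.0036
[ 0.56342828 -0.30220055] -0.4929008580712172 -0.1565814381915516
```

Request:
jog_arm(
  turn=[
    [0, 0, 0],
    [0, 0, 0],
    [0, 0, 0],
    [0, 0, 0],
    [0, 0, 0],
    [0, 0, 0],
    [0, 0, 0],
    [0, 0, 0],
    [0, 0, 0],
    [0, 0, 0],
    [0, 0, 0],
    [0, 0, 0],
    [0, 0, 0],
    [0, 0, 0],
    [0, 0, 0],
    [0, 0, 0],
    [0, 0, 0],
  ],
  delta_pos=[
    [-0.0308, -0.0098, 0],
    [-0.0308, -0.0098, 0],
    [-0.0308, -0.0098, 0],
    [-0.0308, -0.0098, 0],
    [-0.0308, -0.0098, 0],
    [-0.0308, -0.0098, 0],
    [-0.0308, -0.0098, 0],
    [-0.0308, -0.0098, 0],
    [-0.0308, -0.0098, 0],
    [-0.0308, -0.0098, 0],
    [-0.0308, -0.0098, 0],
    [-0.0308, -0.0098, 0],
    [-0.0308, -0.0098, 0],
    [-0.0308, -0.0098, 0],
    [-0.0308, -0.0098, 0],
    [-0.0308, -0.0098, 0],
    [0, 0, 0],
  ],
  gripper=[0.085, 0.085, 0.085, 0.085, 0.085, 0.085, 0.085, 0.085, 0.085, 0.085, 0.085, 0.085, 0.085, 0.085, 0.085, 0.085, 0.085],
)

```text
time: 40.5
tool_pos: [0.5583, -0.3067, 0.206]
tcp_rot: [-2.053, -2.374, 0.006]
wrist_force: [0.5, 0.3, -0.6]
width: 0.996
grip_force: 0.0
```

Request:
jog_arm(
  turn=[
    [0, 0, 0.1213],
    [0, 0, 0.1213],
    [0, 0, 0.1213],
    [0, 0, 0.1213],
    [0, 0, 0.1213],
    [0, 0, 0.1213],
    [0, 0, 0.1213],
    [0, 0, 0.1213],
    [0, 0, 0.1213],
    [0, 0, 0.1213],
    [0, 0, 0.1213],
    [0, 0, 0.1213],
    [0, 0, 0.1213],
    [0, 0, 0.1213],
    [0, 0, 0.1213],
    [0, 0, 0],
    [0, 0, 0],
    [0, 0, 0],
  ],
  delta_pos=[
    [0, 0, 0],
    [0, 0, 0],
    [0, 0, 0],
    [0, 0, 0],
    [0, 0, 0],
    [0, 0, 0],
    [0, 0, 0],
    [0, 0, 0.008],
    [0, 0, 0.008],
    [0, 0, 0.008],
    [0, 0, 0.008],
    [0, 0, 0.008],
    [0, 0, 0.008],
    [0, 0, 0.008],
    [0, 0, 0.008],
    [0, 0, 0],
    [0, 0, 0],
    [0, 0, 0],
  ],
  gripper=[0.085, 0.085, 0.085, 0.085, 0.085, 0.085, 0.085, 0.085, 0.085, 0.085, 0.085, 0.085, 0.085, 0.085, 0.085, 0.085, 0.085, 0.085],
)

```text
time: 42.0
tool_pos: [0.5606, -0.3013, 0.1442]
tcp_rot: [-3.137, 0.151, 0.002]
wrist_force: [-0.8, 0.5, -0.1]
width: 0.995
grip_force: 0.0
```

```bash
python3 look.py r1 red .5634 -.3022 -.102 .008
```

```text
red [ 0.5597 -0.3033 -0.1106] loss 0.024 px [292.  92.] [362. 259.] expected [289.  87.] [360. 256.]
tool [ 0.5606 -0.3013  0.1442] theta -0.0964 t 42.0
tool delta [-0.0007  0.0021 -0.    ] turn 0.0143
```

View pics/r1.png

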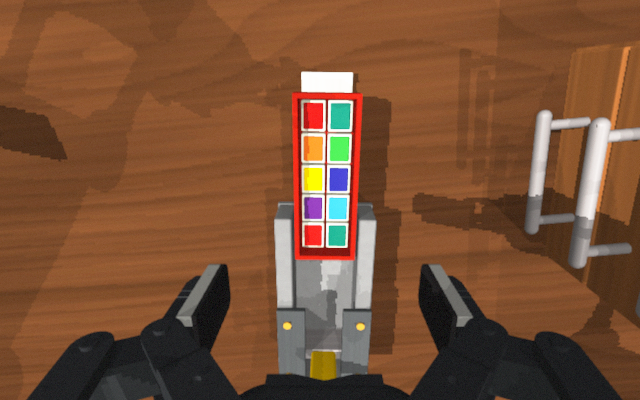

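Red lies on the apron at (328,176), and the ejector is back at rest. Gripping red.

Request:
jog_arm(
  turn=[
    [0, 0, 0.014],
    [0, 0, 0],
    [0, 0, 0],
    [0, 0, 0],
    [0, 0, 0],
    [0, 0, 0],
    [0, 0, 0],
    [0, 0, 0],
    [0, 0, 0],
    [0, 0, 0],
    [0, 0, 0],
    [0, 0, 0],
    [0, 0, 0],
    [0, 0, 0],
    [0, 0, 0],
    [0, 0, 0],
  ],
  delta_pos=[
    [0.007, 0.002, 0.025],
    [0, 0, 0.025],
    [0, 0, 0.025],
    [0, 0, 0.025],
    [0, 0, 0.02],
    [0, 0, 0.015],
    [0, 0, 0.01],
    [0, 0, 0.01],
    [0, 0, 0],
    [0, 0, 0],
    [0, 0, 0],
    [0, 0, 0],
    [0, 0, 0],
    [0, 0, 0],
    [0, 0, 0],
    [0, 0, 0],
  ],
  gripper=[0.085, 0.085, 0.085, 0.085, 0.085, 0.085, 0.085, 0.085, 0.085, 0.065, 0.06, 0.055, 0.05, 0.045, 0.045, 0.045],
  grip_force=35,
)

```text
time: 43.38
tool_pos: [0.5693, -0.3052, -0.008]
tcp_rot: [3.135, -0.178, 0.005]
wrist_force: [-0.1, 0.9, 6.2]
width: 0.644
grip_force: 38.3
```

Request:
jog_arm(
  turn=[
    [0, 0, 0],
    [0, 0, 0],
    [0, 0, 0],
    [0, 0, 0],
    [0, 0, 0],
    [0, 0, 0],
    [0, 0, 0],
    [0, 0, 0],
    [0, 0, 0],
    [0, 0, 0],
    [0, 0, 0],
  ],
  delta_pos=[
    [0, 0, -0.015],
    [0, 0, -0.03],
    [0, 0, -0.03],
    [0, 0, -0.03],
    [0, 0, -0.03],
    [0, 0, -0.03],
    [0, 0, -0.03],
    [0, 0, -0.03],
    [0, 0, -0.02],
    [0, 0, 0],
    [0, 0, 0],
  ],
  gripper=[0.045, 0.045, 0.045, 0.045, 0.045, 0.045, 0.045, 0.045, 0.045, 0.045, 0.045],
)

```text
time: 44.3
tool_pos: [0.5683, -0.3048, 0.2361]
tcp_rot: [3.135, -0.178, 0.003]
wrist_force: [-0.5, -0.1, -2.1]
width: 0.647
grip_force: 37.9
```

Request:
jog_arm(
  turn=[
    [0, 0, 0],
    [0, 0, 0],
    [0, 0, 0],
    [0, 0, 0],
    [0, 0, 0],
    [0, 0, 0],
    [0, 0, 0],
    [0, 0, 0],
    [0, 0, 0],
    [0, 0, 0],
    [0, 0, 0],
    [0, 0, 0],
    [0, 0, 0],
    [0, 0, 0],
    [0, 0, 0],
    [0, 0, 0],
    [0, 0, 0],
  ],
  delta_pos=[
    [0.0014, -0.0309, 0],
    [0.0014, -0.0309, 0],
    [0.0014, -0.0309, 0],
    [0.0014, -0.0309, 0],
    [0.0014, -0.0309, 0],
    [0.0014, -0.0309, 0],
    [0.0014, -0.0309, 0],
    [0.0014, -0.0309, 0],
    [0.0014, -0.0309, 0],
    [0.0014, -0.0309, 0],
    [0.0014, -0.0309, 0],
    [0.0014, -0.0309, 0],
    [0.0014, -0.0309, 0],
    [0.0014, -0.0309, 0],
    [0.0014, -0.0309, 0],
    [0.0014, -0.0309, 0],
    [0, 0, 0],
  ],
  gripper=[0.045, 0.045, 0.045, 0.045, 0.045, 0.045, 0.045, 0.045, 0.045, 0.045, 0.045, 0.045, 0.045, 0.045, 0.045, 0.045, 0.045],
)

```text
time: 45.72
tool_pos: [0.6443, 0.1896, 0.2306]
tcp_rot: [-3.135, 0.172, 0.009]
wrist_force: [0.4, -0.2, -1.2]
width: 0.644
grip_force: 38.1
```

Request:
jog_arm(
  turn=[
    [0, 0, -0.1222],
    [0, 0, -0.1222],
    [0, 0, -0.1222],
    [0, 0, -0.1222],
    [0, 0, -0.1222],
    [0, 0, -0.1222],
    [0, 0, -0.1222],
    [0, 0, -0.1222],
    [0, 0, -0.1222],
    [0, 0, -0.1222],
    [0, 0, -0.1222],
    [0, 0, -0.1222],
    [0, 0, -0.1222],
    [0, 0, -0.1222],
    [0, 0, -0.1222],
    [0, 0, 0],
    [0, 0, 0],
    [0, 0, 0],
  ],
  delta_pos=[
    [0, 0, 0],
    [0, 0, 0],
    [0, 0, 0],
    [0, 0, 0],
    [0, 0, 0],
    [0, 0, 0],
    [0, 0, 0],
    [0, 0, 0],
    [0, 0, 0],
    [0, 0, 0],
    [0, 0, 0],
    [0, 0, 0],
    [0, 0, 0],
    [0, 0, 0],
    [0, 0, 0],
    [0, 0, 0],
    [0, 0, 0],
    [0, 0, 0],
  ],
  gripper=[0.045, 0.045, 0.045, 0.045, 0.045, 0.045, 0.045, 0.045, 0.045, 0.045, 0.045, 0.045, 0.045, 0.045, 0.045, 0.045, 0.045, 0.045],
)

```text
time: 47.22
tool_pos: [0.6451, 0.1838, 0.2332]
tcp_rot: [-2.053, -2.376, 0.004]
wrist_force: [0.3, 0.0, -2.5]
width: 0.642
grip_force: 38.1
```

```bash
python3 end.py red r2 .016
```

```text
row 124 258 391 w 0.0502 tin [0.646  0.1776] rel along/across -0.0063 -0.0 tool [0.6451 0.1838 0.2332] 1.7163 t 47.2167
```

Request:
jog_arm(
  turn=[
    [0, 0, 0],
    [0, 0, 0],
    [0, 0, 0],
    [0, 0, 0],
    [0, 0, 0],
    [0, 0, 0],
    [0, 0, 0],
    [0, 0, 0],
    [0, 0, 0],
  ],
  delta_pos=[
    [-0.0025, 0.001, 0.03],
    [0, 0, 0.03],
    [0, 0, 0.03],
    [0, 0, 0.025],
    [0, 0, 0.012],
    [0, 0, 0.008],
    [0, 0, 0.005],
    [0, 0, 0],
    [0, 0, 0],
  ],
  gripper=[0.045, 0.045, 0.045, 0.045, 0.045, 0.045, 0.045, 0.045, 0.045],
)

```text
time: 48.02
tool_pos: [0.6486, 0.1822, 0.0968]
tcp_rot: [2.05, 2.379, 0.003]
wrist_force: [0.2, -0.5, -1.6]
width: 0.644
grip_force: 38.1
```

Request:
jog_arm(
  turn=[
    [0, 0, 0],
    [0, 0, 0],
    [0, 0, 0],
    [0, 0, 0],
    [0, 0, 0],
  ],
  delta_pos=[
    [0, 0, 0.001],
    [0, 0, 0.001],
    [0, 0, 0.001],
    [0, 0, 0],
    [0, 0, 0],
  ],
  gripper=[0.045, 0.045, 0.045, 0.045, 0.045],
)

```text
time: 48.43
tool_pos: [0.6475, 0.1819, 0.0925]
tcp_rot: [2.05, 2.38, 0.0]
wrist_force: [-0.4, -0.7, -1.6]
width: 0.647
grip_force: 38.1
```

Request:
jog_arm(
  turn=[
    [0, 0, 0],
    [0, 0, 0],
    [0, 0, 0],
    [0, 0, 0],
    [0, 0, 0],
    [0, 0, 0],
  ],
  delta_pos=[
    [0, 0, 0.002],
    [0, 0, 0.001],
    [0, 0, 0.001],
    [0, 0, 0.001],
    [0, 0, 0],
    [0, 0, 0],
  ],
  gripper=[0.045, 0.045, 0.045, 0.045, 0.045, 0.045],
)

```text
time: 48.93
tool_pos: [0.6473, 0.1819, 0.087]
tcp_rot: [-2.05, -2.38, 0.0]
wrist_force: [0.4, 0.1, -2.0]
width: 0.64
grip_force: 38.1
```

Request:
jog_arm(
  turn=[
    [0, 0, 0],
    [0, 0, 0],
    [0, 0, 0],
    [0, 0, 0],
  ],
  delta_pos=[
    [0, 0, 0.001],
    [0, 0, 0],
    [0, 0, 0],
    [0, 0, 0],
  ],
  gripper=[0.045, 0.045, 0.045, 0.045],
)

```text
time: 49.27
tool_pos: [0.6474, 0.1819, 0.0862]
tcp_rot: [-2.05, -2.38, 0.0]
wrist_force: [-0.5, -0.0, -2.2]
width: 0.64
grip_force: 38.2
```

Request:
jog_arm(
  turn=[
    [0, 0, 0],
    [0, 0, 0],
    [0, 0, 0],
    [0, 0, 0],
  ],
  delta_pos=[
    [0, 0, 0.001],
    [0, 0, 0.001],
    [0, 0, 0],
    [0, 0, 0],
  ],
  gripper=[0.045, 0.045, 0.045, 0.045],
)

```text
time: 49.6
tool_pos: [0.6476, 0.1819, 0.086]
tcp_rot: [2.05, 2.38, 0.001]
wrist_force: [-3.5, -0.5, 5.6]
width: 0.646
grip_force: 39.1
```

Contact. I release, rise and look.

Request:
jog_arm(
  turn=[
    [0, 0, 0],
    [0, 0, 0],
    [0, 0, 0],
    [0, 0, 0],
    [0, 0, 0],
    [0, 0, 0],
    [0, 0, 0],
    [0, 0, 0],
    [0, 0, 0],
    [0, 0, 0],
    [0, 0, 0],
    [0, 0, 0],
    [0, 0, 0],
    [0, 0, 0],
  ],
  delta_pos=[
    [0, 0, 0],
    [0, 0, 0],
    [0, 0, 0],
    [0, 0, 0],
    [0, 0, 0],
    [0, 0, 0],
    [0, 0, -0.015],
    [0, 0, -0.03],
    [0, 0, -0.03],
    [0, 0, -0.03],
    [0, 0, -0.03],
    [0, 0, -0.03],
    [0, 0, 0],
    [0, 0, 0],
  ],
  gripper=[0.058, 0.062, 0.066, 0.075, 0.085, 0.085, 0.085, 0.085, 0.085, 0.085, 0.085, 0.085, 0.085, 0.085],
)

```text
time: 50.77
tool_pos: [0.6493, 0.1823, 0.2528]
tcp_rot: [2.048, 2.378, 0.008]
wrist_force: [-0.2, 1.1, -0.6]
width: 0.996
grip_force: 0.0
```

```bash
python3 look.py f1 red .6475 .1745 1.72 .102; python3 - <<'E'
from h import *
C=np.zeros((600,800,3),np.uint8)
im=cv2.imread("pics/f1.png");C[:300,:400]=cv2.resize(im[0:300,120:520],(400,300))
C[:300,400:]=cv2.resize(vision.read_camera("side")[120:270,240:440,::-1],(400,300))
C[300:,:]=cv2.resize(vision.read_camera("scene")[130:310,140:400,::-1],(800,300)) if 0 else cv2.copyMakeBorder(cv2.resize(vision.read_camera("scene")[150:270,240:400,::-1],(400,300)),0,0,0,400,cv2.BORDER_CONSTANT)
cv2.imwrite("pics/f2.png",C)
E
```

```text
red [0.6482 0.1726 1.7105] loss 0.021 px [289. 102.] [354. 260.] expected [287. 100.] [354. 259.]
tool [0.6493 0.1823 0.2528] theta 1.7195 t 50.7667
tool delta [-0.0094 -0.0025 -0.    ] turn 0.009
```

View pics/f2.png

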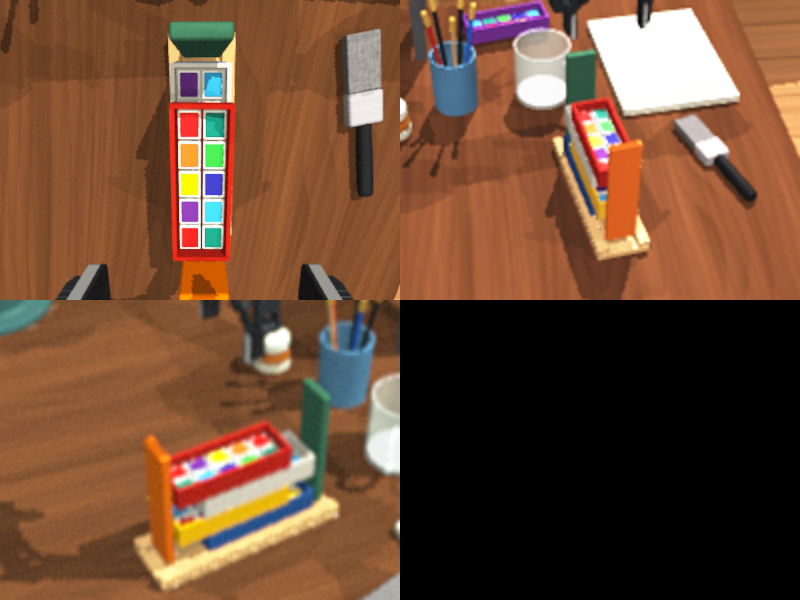

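The alternating stack is complete, with red on top and level.

```bash
python3 -c "
from workcell import ticket
print(ticket.finish_job())"
```

```text
the job is handed in; nothing more can be done
None
```

The job is handed in (no verdict returned): blue, yellow, white and red are stacked alternately between the green and orange posts with red on top, the ejector was pushed home and sprang back, and no bystander was knowingly touched.

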